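# Index the suspect ring out from under the guard and show its face to the camera

## Robot

A 6-joint arm with a two-finger parallel gripper is mounted at the origin on the work surface; the furniture and walls round the work are solid. World frame = base frame: x ahead of the robot, y to its left, z up, the work surface at z = 0. Lengths are in m, angles in rad, forces in N, time in s.
With the tool pointing down it reaches from about 0.275 to 0.725 m from the base axis. Payload 15.9 kg.
Tool frame: the origin (TCP) lies midway between the tips of the shut fingers; the grasp point (between the pads) lies 19 mm behind it; x points along the fingers, y is the direction in which the jaws open and shut, and the axes are right-handed (so a half turn about x gives the same grasp; the last joint's range is limited). The gripper opens to 85 mm and grips with 20 to 120 N. Pads are 22 mm wide; open, the fingers measure 114 mm over their backs; the gripper's body (76 mm by 85 mm) begins 54 mm behind the grasp point. The pads swing forward as they close: fully open they stand 13 mm farther back than shut.
Start: joints at [-1.263, 0.213, -0.034, 1.323, 0, 1.571], TCP at [0.151, -0.476, 0.231] pointing down, gripper open.
Joint ranges: [-2.98, 2.98], [-0.74, 1.72], [-1.14, 1.35], [-2.1, 2.04], [-1.57, 1.44], [-3.14, 3.14]. Speed limits (rad/s): [1.89, 1.89, 2.39, 2.57, 3.14, 3.14].

## Interface

Orientations are given as [roll, pitch, yaw] about the fixed x, y, z axes, in that order (R = Rz(yaw) Ry(pitch) Rx(roll)).
In Python, from rig import env gives the robot as it stands.
- The arm moves only by the shell command python3 -m crank 'ROWS' [FORCE]. ROWS is JSON, a list of rows, each an object with "hand": the finger opening in mm, from 0 to 85.4; "delta_pos": the shift along the tool's x, y, z in mm, a list of three; "twist": the turn about the tool's x in degrees. A call has 1 to 5 rows; each row shifts and turns the commanded pose from where the row before left it, along the tool's axes as they then stand; what a row does not reach is not made up. A row lasts 1/12 s, in which the tool goes at most 41.7 mm and 7.16 degrees, less where a joint would pass 70% of its speed; a pose out of reach is approached as far as the arm can. A call is refused whole if a number of a shift passes 41.7 or a number of a turn 7.16, either way. A call with a gripper value outside its range is refused whole. The fingers move at their own pace and stop on an object; FORCE is the grip in N (left out, the last holds). Time passes only in rows, so rows that do not move let the fingers close. It gives the time, the measured TCP pose, the force and the opening at its end, in the units of the state.
- env.get_obs(): the state, without advancing time (a new reading comes with each control period).
- env.capture(name): name is "side" or "top"; returns a dict with "image" (420x560x3 uint8, red, green, blue), "fx", "fy", "cx", "cy" (pixels), "rvec" (rotation vector, rad) and "tvec" (3), from world to camera coordinates, as OpenCV has them. Camera axes: x right, y down, z forward; pixel columns grow to the right and rows downward; lengths in m; the calibration is good to about 2 mm. A picture is of the moment at which its call begins. There is no depth.
- env.finish_job(): hands the job in, once; it reports no verdict.
Trained networks look in the newest picture that a camera, given by its name, has taken for a name from the list of things; names that differ only in an ending like _2 or _b are one class to them, and where a whole thing is asked for, a point or a joint stands for the part that bears it (a point fixed in the world has none). Each returns a list of dicts, best first, with "p" (0 to 1); they miss things now and then, are a little off and sometimes report something else, mostly with a low value. They report only what shows in the picture. A call takes as long as a camera call.
- env.regions_of(label, camera): "region" (420x560 bool, what is visible of it) and "extent" ([left, top, right, bottom] in pixels, round what is visible of it).
The state is a dict: "t": time; "q": joint angles; "joint_vel": joint speeds; "joint_torque": joint torques, N m; "ee_pos": TCP position; "ee_rot": TCP orientation; "ft_force": force on the tool from outside, world axes, zero at the start; "wrist_torque": the same for the moment, N m; "gripper_width": finger opening in m.
Only numpy, scipy, OpenCV 4.12 (cv2) and the standard library are available. Lean on these libraries where they do the work, as an engineer would, in place of code of your own. Each camera call takes 0.05 s, during which the arm holds its last target.

## Task

One ring on the gauging table has come out dark and its underside is to be looked at. Turn the table by one of its upright handles until the dark ring clicks home at the open front station, lift it out there, and hold it in the air at the inspection camera's focus point (100 mm in front of the ring light, on the lens axis) with its underside square to the lens. Finish while still holding it there, motionless; leave the bright ring in its nest and the table clicked home, and do not touch the camera or shift the grease tin and the oil bottle.

Things in the scene. Friction and masses are not known exactly. Their poses are not given: they have to be found in the camera images.
- dark_ring: The black-looking bearing ring, 56 mm outside diameter, 40 mm bore, 18 mm high, 0.11 to 0.23 kg, a shallow groove round its outside. Origin: centre of its underside; z up, along the ring's axis. It starts in the left or the right nest of the gauging table, below the guard.
- bright_ring: A bright steel ring of the same size, loose in the side nest opposite the dark ring, also below the guard. Origin: centre of its underside, z up.
- index_table: The gauging table: grey round base, platter 200 mm across, its top 46 mm above the bench. A clear C-shaped guard lies over the left, rear and right nests, 61 to 110 mm from the axis, its post heads up to 78 mm above the bench; a dial indicator, 0.28 m high, stands behind. Fixed bench gauges stand close by, 0.28 m high on the left, 0.15 m on the right. Origin: on the axis, on the bench.
- platter (a joint): Angle (rad) of the gauging table's round aluminium platter about its upright axis; 0 at the start, positive anticlockwise seen from above, no end stops. A sprung roller clicks it home every quarter turn (0, +-1.571, ...) and draws it in over the last 4 degrees (stopped short of that it is not home); pulling it out of a click takes about 8 N at a handle, between clicks it turns almost freely.
- unload_station (a point): Point fixed to the table's base: centre of the open front station, on the side towards the robot, above the dark block with a brass and black plunger knob, at the height of the platter's top (46 mm above the bench). Only here no guard lies above the nests.
- inspection_camera: Inspection camera in a yoke on a round 104 mm foot behind the bench gauges: black ribbed camera, lens and a ring light 84 mm across, about 0.18 m tall. Origin: centre of the foot's underside, z up; it looks up and back, always 35 degrees from the vertical towards its own -x side.
- lens_front (a point): Centre of the ring light's front face, 155 mm above the bench. Its z axis is the optical axis, pointing out of the lens.
- focus (a point): The focus point in the air, on the optical axis 100 mm in front of the ring light's face, 237 mm above the bench. Its z axis is the optical axis, pointing away from the lens (up and back).
- grease_tin: Bystander: tin with a green lid, 67 mm across, 31 mm high. Origin: centre of its underside.
- oil_bottle: Bystander: small oil bottle with a red spout, 46 mm across, 134 mm high. Origin: centre of its underside.
- nest0 (a point): Centre of the platter's nest that stands rear at the start (seen from the robot), on the platter's top, 66 mm from its axis; turns with the platter. A nest is a flat seat with a rim 3.5 mm high, 68 mm outside, 1.8 mm clear of the ring all round. A third, bright ring, the setting master below the dial indicator, is fixed in it.
- nest1 (a point): Centre of the platter's nest that stands left at the start (seen from the robot), on the platter's top, 66 mm from its axis; turns with the platter. A nest is a flat seat with a rim 3.5 mm high, 68 mm outside, 1.8 mm clear of the ring all round.
- nest2 (a point): Centre of the platter's nest that stands front at the start (seen from the robot), on the platter's top, 66 mm from its axis; turns with the platter. A nest is a flat seat with a rim 3.5 mm high, 68 mm outside, 1.8 mm clear of the ring all round. It is empty.
- nest3 (a point): Centre of the platter's nest that stands right at the start (seen from the robot), on the platter's top, 66 mm from its axis; turns with the platter. A nest is a flat seat with a rim 3.5 mm high, 68 mm outside, 1.8 mm clear of the ring all round.
- handle0 (a point): Top of an upright black handle on the platter, its plastic grip 46 mm long, 16 mm thick and free to revolve on its pin, its top 60 mm above the platter (106 mm above the bench), 43 mm from the platter's axis, midway between two nests; rear left at the start, turns with the platter.
- handle1 (a point): Top of an upright black handle on the platter, its plastic grip 46 mm long, 16 mm thick and free to revolve on its pin, its top 60 mm above the platter (106 mm above the bench), 43 mm from the platter's axis, midway between two nests; front left at the start, turns with the platter.
- handle2 (a point): Top of an upright black handle on the platter, its plastic grip 46 mm long, 16 mm thick and free to revolve on its pin, its top 60 mm above the platter (106 mm above the bench), 43 mm from the platter's axis, midway between two nests; front right at the start, turns with the platter.
- handle3 (a point): Top of an upright black handle on the platter, its plastic grip 46 mm long, 16 mm thick and free to revolve on its pin, its top 60 mm above the platter (106 mm above the bench), 43 mm from the platter's axis, midway between two nests; rear right at the start, turns with the platter.

How it is judged:
On the way, in this order (a step that is already met when the one before it is completed fails the run):
1. the table stands clicked home with the dark ring seated at the open front station (horizontal distance between any of nest0, nest1, nest2, nest3 and unload_station below 0.004 m and distance between dark_ring and unload_station below 0.008 m and linear speed of dark_ring below 0.02 m/s), for 0.3 s.
2. the dark ring is lifted clear of its nest at the front station, the table still clicked home (horizontal distance between any of nest0, nest1, nest2, nest3 and unload_station below 0.004 m and z of dark_ring in the frame of unload_station above 0.04 m and horizontal distance between dark_ring and unload_station below 0.06 m and contact force between dark_ring and the fingers above 1 N), for 0.1 s.
At the end, for the whole second after the job is handed in: The dark ring is held still in the fingers, its underside's centre within 15 mm of the focus point and its axis within 8 degrees of the lens axis, clear of the camera; the table is clicked home (4 mm) and the loose bright ring is seated in its nest (8 mm) (distance between dark_ring and focus below 0.015 m and angle between the z axis of dark_ring and the z axis of focus, either way round below 0.14 rad and contact force between dark_ring and the fingers above 1 N and contact force between dark_ring and inspection_camera below 0.1 N and linear speed of dark_ring below 0.02 m/s and angular speed of dark_ring below 0.2 rad/s and horizontal distance between any of nest0, nest1, nest2, nest3 and unload_station below 0.004 m and (distance between bright_ring and nest1 below 0.008 m or distance between bright_ring and nest3 below 0.008 m)); the arm keeps its last pose, push and grip.
It fails at once if the camera is touched (contact force between any of the arm, the fingers, dark_ring and inspection_camera above 2 N).
It fails at once if the bright ring leaves its nest (z of bright_ring in the frame of unload_station above 0.015 m).
It fails at once if the grease tin or the oil bottle is moved by more than 20 mm (distance of any of grease_tin, oil_bottle from where it was at the start of the episode above 0.02 m).
It also fails if it takes over 48 s, if anything falls off the work surface, if the arm or the gripper's body presses on something with over 40 N, if the wrist force passes 120 N, or if a joint passes its speed limit or range.

## Working session

There is one attempt and no reset: what is moved stays moved. The work goes in short steps, Python scripts to look and compute and a shell command to move; the robot and the scene stay as the last step left them, time stands still between calls to the robot, and variables do not carry over. Pictures are saved under pics/ and viewed, and the job is handed in when it is done.

```bash
ls; mkdir -p pics; python3 - <<'E'
from rig import env
import cv2
o=env.get_obs(); print(o)
for n in("side","top"):
    c=env.capture(n); cv2.imwrite(f"pics/{n}0.png",c["image"][:,:,::-1]); print(n,c["fx"],c["fy"],c["cx"],c["cy"],c["rvec"],c["tvec"])
E
```

```text
pics
{'t': 0.0, 'q': array([-1.26299456e+00,  2.13339286e-01, -3.50468605e-02,  1.32349776e+00,
       -5.33425237e-06,  1.57082072e+00]), 'joint_vel': array([-0.00123485,  0.00070708, -0.00125214, -0.00118649,  0.00024532,
        0.00048346]), 'joint_torque': array([-2.38322194e-03, -6.86160278e+01,  4.87124598e+01,  1.69386651e-02,
       -2.19178078e-04, -4.64696245e-05]), 'ee_pos': array([ 0.15137933, -0.47618283,  0.23082945]), 'ee_rot': array([-1.56586726,  1.56970874,  1.88350277]), 'ft_force': array([-0.15713576, -0.64074218,  0.57489356]), 'wrist_torque': array([0.02599834, 0.02294308, 0.00937096]), 'gripper_width': 0.0853644178693146}
side 385.2161665900692 385.2161665900692 281.7660605639085 214.5039760577244 [ 2.19479803  1.08122015 -0.39999901] [-0.34279863 -0.1606576   1.30370653]
top 404.7968168020026 404.7968168020026 278.5742210276962 209.45090116213507 [ 2.17269731 -2.22135832  0.11309458] [0.04302592 0.50058013 1.143841  ]
```

View pics/side0.png

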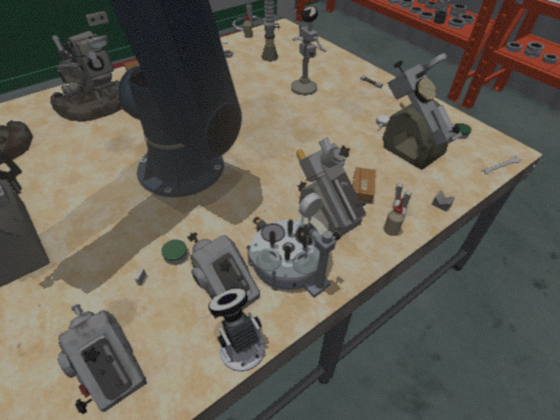

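View pics/top0.png

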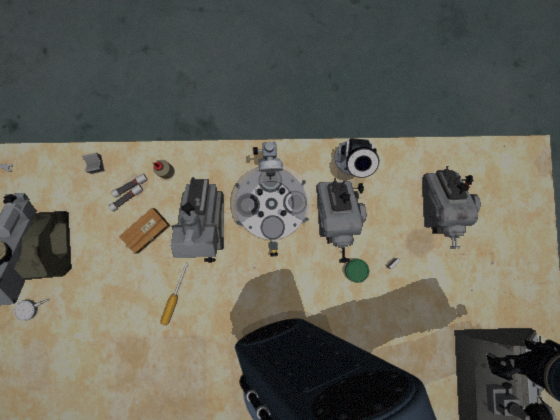

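Side: table near (290,252), camera near (240,330). Top: table at (270,203), inspection camera at (358,160), tin (356,270), bottle (163,170). Next I'll zoom in and run the detectors.

```bash
cat > h.py <<'E'
import numpy as np, cv2
from rig import env
from scipy.spatial.transform import Rotation as Rn
def cam(c):
    K=np.array([[c["fx"],0,c["cx"]],[0,c["fy"],c["cy"]],[0,0,1.]])
    return K,Rn.from_rotvec(np.ravel(c["rvec"])).as_matrix(),np.ravel(c["tvec"])
def proj(c,P):
    K,R,t=cam(c); return cv2.projectPoints(np.atleast_2d(np.array(P,float)),np.ravel(c["rvec"]),t,K,None)[0][:,0]
def plane(c,uv,z):
    K,R,t=cam(c); o=-R.T@t; d=R.T@np.linalg.inv(K)@np.array([uv[0],uv[1],1.]); return o+d*(z-o[2])/d[2]
def tri(c1,u1,c2,u2):
    A=[];b=[]
    P=[]
    for c in(c1,c2):
        K,R,t=cam(c);P.append(K@np.c_[R,t])
    X=cv2.triangulatePoints(P[0],P[1],np.array(u1,float).reshape(2,1),np.array(u2,float).reshape(2,1))[:,0]
    return X[:3]/X[3]
def zoom(c,name,x0,y0,w,h,s):
    im=c["image"][y0:y0+h,x0:x0+w,::-1]; cv2.imwrite(f"pics/{name}.png",cv2.resize(im,None,fx=s,fy=s,interpolation=cv2.INTER_CUBIC))
def pose():
    o=env.get_obs(); return np.array(o["ee_pos"]),Rn.from_euler("xyz",o["ee_rot"]).as_matrix(),o
E
python3 - <<'E'
from h import *
s=env.capture("side");t=env.capture("top")
zoom(s,"sz",180,200,200,150,4);zoom(t,"tz",160,120,240,170,3.3)
for l in["dark_ring","bright_ring","index_table","inspection_camera","grease_tin","oil_bottle","handle0","nest0","lens_front"]:
    for n in("side","top"):
        for r in env.regions_of(l,n)[:4]:
            m=r["region"];ys,xs=np.nonzero(m); print(l,n,round(r["p"],2),r["extent"],round(xs.mean(),1),round(ys.mean(),1),m.sum())
E
```

```text
dark_ring side 0.68 [249.4, 222.1, 311.4, 283.1] 282.3 242.9 1424
dark_ring side 0.5 [297.7, 226.6, 308.0, 245.4] 300.5 234.3 80
dark_ring top 0.57 [250.4, 194.3, 258.4, 213.2] 254.4 205.4 51
bright_ring side 0.47 [267.2, 247.5, 280.3, 259.9] 273.1 252.0 49
bright_ring top 0.59 [284.7, 197.8, 292.6, 209.6] 287.9 202.1 68
index_table side 0.78 [245.4, 191.8, 341.6, 293.5] 293.4 249.9 5445
index_table top 0.94 [229.5, 142.5, 312.3, 254.7] 270.4 197.7 5314
index_table top 0.38 [250.4, 193.3, 259.2, 213.5] 254.5 203.8 57
inspection_camera side 0.97 [211.2, 289.8, 265.3, 371.4] 237.5 330.8 3100
inspection_camera top 0.74 [335.4, 141.1, 379.3, 178.5] 356.5 157.6 1320
grease_tin side 0.92 [159.7, 238.6, 187.1, 266.7] 173.7 251.9 539
grease_tin top 0.82 [345.3, 259.6, 372.1, 285.1] 356.7 270.3 464
oil_bottle side 0.95 [383.5, 199.6, 404.8, 235.4] 394.2 220.3 400
oil_bottle top 0.68 [150.0, 160.3, 172.7, 179.3] 162.7 168.9 345
handle0 side 0.96 [251.8, 218.1, 314.7, 278.6] 283.2 244.0 1669
handle0 top 0.62 [245.5, 183.7, 302.2, 240.3] 271.6 211.9 2272
nest0 side 0.55 [249.0, 219.0, 314.2, 281.1] 283.3 244.4 1726
nest0 top 0.97 [243.7, 181.2, 301.0, 238.7] 271.1 211.8 2275
lens_front side 0.89 [206.3, 292.0, 265.6, 369.8] 237.2 330.9 3045
lens_front side 0.62 [245.4, 189.0, 341.5, 296.8] 293.5 250.1 5552
lens_front top 0.87 [336.1, 138.8, 379.2, 177.7] 357.2 157.7 1355
```

```bash
echo
```

```text
(no output)
```

View pics/sz.png

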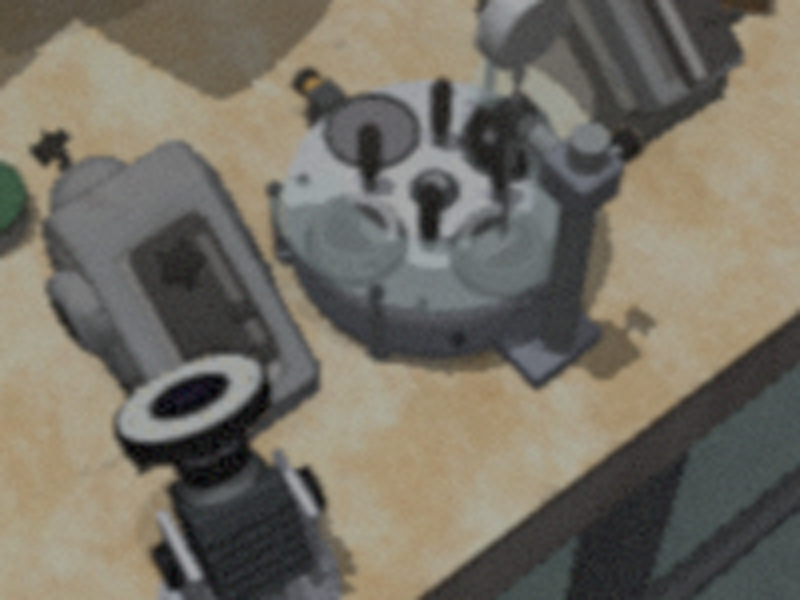

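View pics/tz.png

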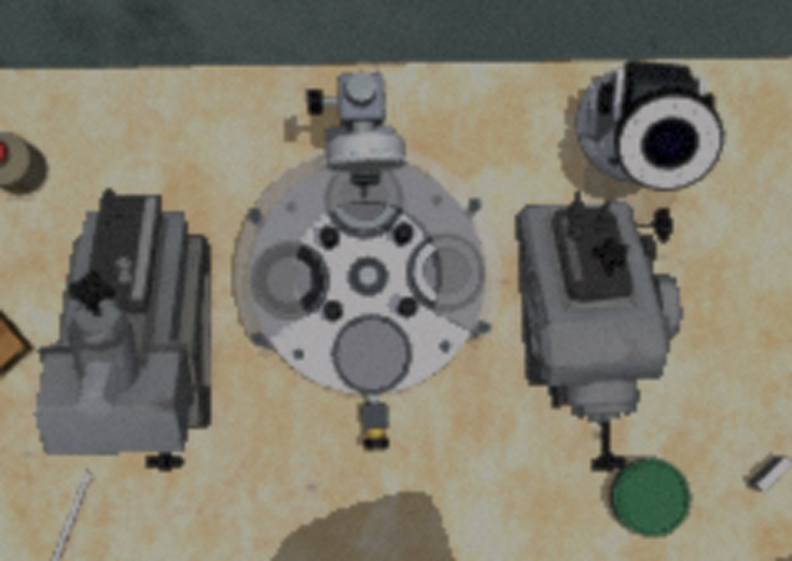

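```bash
python3 - <<'E'
from h import *
s=env.capture("side");t=env.capture("top")
T=lambda u,v:(160+u/3.3,120+v/3.3); S=lambda u,v:(180+u/4,200+v/4)
print("cams",[(-cam(c)[1].T@cam(c)[2]).round(3) for c in(s,t)])
hp=[]
for n,uv in dict(rl=(330,237),rr=(403,233),fr=(408,306),fl=(333,310)).items():
    p=plane(t,T(*uv),.106); hp.append(p); print(n,p.round(4), "side zoom px",((proj(s,p)[0]-[180,200])*4).round(0))
h=np.mean(hp,0);print("axis",h.round(4),[np.hypot(*(p-h)[:2]).round(4) for p in hp])
for p in hp: print(np.degrees(np.arctan2(*(p-h)[1::-1])).round(1))
print("hub", plane(t,T(368,276),.06).round(4), "nest front",plane(t,T(372,353),.0495).round(4))
print("lens",plane(t,T(670,143),.155).round(4), "side", tri(t,T(670,143),s,S(195,397)).round(4))
print("knob",plane(t,T(375,435),.04).round(4))
print("tin",plane(t,T(650,497),.031).round(4),"bottle",plane(t,(163,168),.13).round(4))
print("dial",plane(t,T(360,92),.28).round(4),plane(t,T(365,150),.2).round(4))
for a,b,z in((45,200,.28),(200,450,.15),(520,210,.28),(640,210,.28),(520,410,.2),(660,410,.2)): print("gauge",plane(t,T(a,b),z).round(3))
E
```

```text
cams [array([ 0.988, -0.347,  0.864]), array([0.416, 0.066, 1.176])]
rl [0.5429 0.0828 0.106 ] side zoom px [497. 140.]
rr [0.545  0.0239 0.106 ] side zoom px [426. 188.]
fr [0.4859 0.0213 0.106 ] side zoom px [365. 130.]
fl [0.484  0.0816 0.106 ] side zoom px [437.  85.]
axis [0.5144 0.0524 0.106 ] [np.float64(0.0417), np.float64(0.0418), np.float64(0.0422), np.float64(0.0422)]
46.9
-43.0
-132.5
136.3
hub [0.5149 0.0523 0.06  ] nest front [0.4506 0.0503 0.0495]
lens [ 0.6054 -0.1837  0.155 ] side [ 0.6066 -0.1814  0.1561]
knob [0.3814 0.0491 0.04  ]
tin [ 0.3228 -0.1849  0.031 ] bottle [0.6072 0.3324 0.13  ]
dial [0.621  0.0577 0.28  ] [0.5959 0.0542 0.2   ]
gauge [0.551 0.271 0.28 ]
gauge [0.377 0.184 0.15 ]
gauge [ 0.538 -0.049  0.28 ]
gauge [ 0.536 -0.131  0.28 ]
gauge [ 0.402 -0.055  0.2  ]
gauge [ 0.399 -0.158  0.2  ]
```

```bash
python3 - <<'E'
from h import *
s=env.capture("side");t=env.capture("top")
zoom(s,"sc",200,280,80,100,6);zoom(t,"tc",325,130,65,60,9)
E
```

```text
(no output)
```

View pics/sc.png

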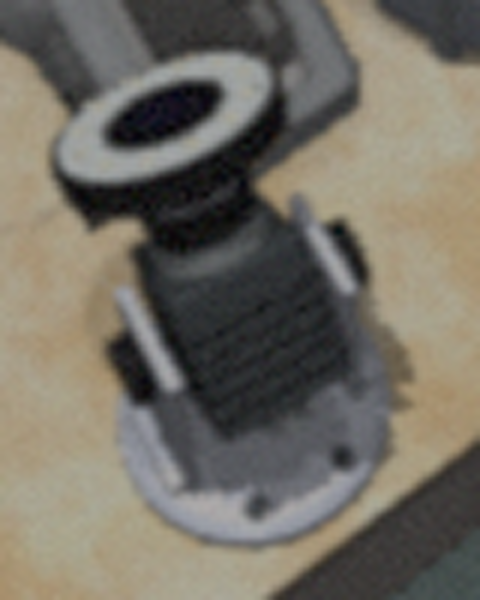

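View pics/tc.png

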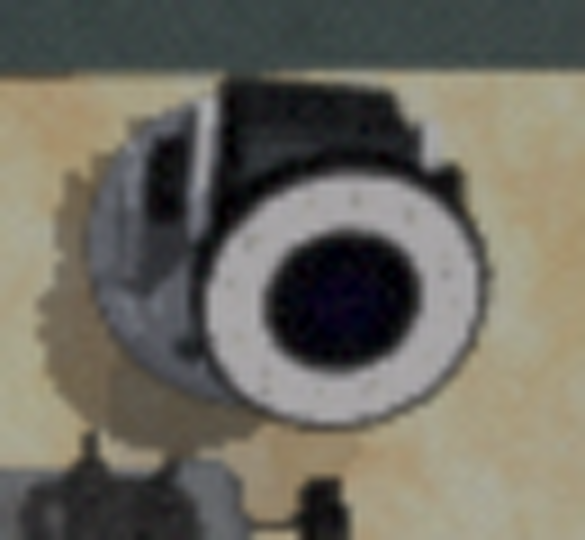

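```bash
cat > fitc.py <<'E'
from h import *
from scipy.optimize import least_squares
s=env.capture("side");t=env.capture("top")
S=lambda a:np.array(a)/6+[200-.5+.5/6,280-.5+.5/6]; T=lambda a:np.array(a)/9+[325-.5+.5/9,130-.5+.5/9]
fS=S([(118,445),(133,490),(165,525),(205,544),(245,547),(290,540),(330,520),(365,490),(387,445),(390,410)])
fT=T([(90,240),(97,285),(115,325),(145,360),(180,388),(215,402),(100,190),(120,150),(150,118)])
lS=S([(57,160),(75,125),(120,87),(170,62),(225,52),(262,60),(277,80),(262,110),(220,147),(170,175),(110,185),(75,180)])
lT=T([(205,305),(215,265),(245,220),(290,188),(350,168),(420,178),(465,210),(485,260),(482,310),(455,370),(410,408),(350,426),(290,420),(235,380)])
th=np.linspace(0,2*np.pi,400)
def circ(c,n,d):
    n=n/np.linalg.norm(n);u=np.cross(n,[0.3,.9,.1]);u/=np.linalg.norm(u);v=np.cross(n,u)
    return c+d/2*(np.outer(np.cos(th),u)+np.outer(np.sin(th),v))
def dist(c,P,pts):
    q=proj(c,P); return np.array([np.min(np.hypot(*(q-p).T)) for p in pts])
def geo(p):
    az=p[3];tilt=np.radians(35);d=np.array([np.cos(az),np.sin(az),0]);n=np.sin(tilt)*d+[0,0,np.cos(tilt)]
    return d,n,np.array([p[0],p[1],0])+p[2]*d+[0,0,.155]
def signed(c,P,pts):
    q=proj(c,P);m=q.mean(0);aq=np.unwrap(np.arctan2(*(q-m).T[::-1]));out=[]
    for p in pts:
        a=np.arctan2(*(p-m)[::-1]);i=np.argmin(np.abs(np.angle(np.exp(1j*(aq-a)))));out.append(np.hypot(*(p-m))-np.hypot(*(q[i]-m)))
    return np.array(out)
def res(p,parts=False):
    d,n,L=geo(p); F=circ(np.array([p[0],p[1],p[5]]),np.array([0,0,1.]),.104);C=circ(L,n,p[4])
    r=[signed(s,F,fS),signed(t,F,fT),signed(s,C,lS),signed(t,C,lT)]
    return r if parts else np.concatenate(r+[[ (p[5]-.008)/.004]])
if __name__=="__main__":
    best=None
    for a in(2.6,3.1,3.6,4.1):
        f=least_squares(res,[.64,-.16,.05,a,.082,.008],x_scale=[.01,.01,.01,.1,.01,.01],loss="soft_l1",diff_step=1e-4)
        print(f.cost.round(2),f.x.round(4))
        if best is None or f.cost<best.cost:best=f
    p=best.x;d,n,L=geo(p);print([np.abs(r).mean().round(2) for r in res(p,True)])
    print("lens",L.round(4),"n",n.round(4),"focus",(L+.1*n).round(4),"az",np.degrees(p[3]))
    J=best.jac;print(np.sqrt(np.diag(np.linalg.inv(J.T@J)))*.6)
E
python3 fitc.py
```

```text
9.26 [ 0.6499 -0.1875  0.0436  3.0254  0.0797  0.0057]
4.95 [ 0.6525 -0.188   0.0468  3.0179  0.0793  0.0085]
4.88 [ 0.6522 -0.1878  0.0465  3.0257  0.0795  0.0083]
5.27 [ 0.6523 -0.1879  0.0463  3.0218  0.0794  0.0086]
[np.float64(0.22), np.float64(0.22), np.float64(0.63), np.float64(0.45)]
lens [ 0.6061 -0.1824  0.155 ] n [-0.5697  0.0663  0.8192] focus [ 0.5491 -0.1758  0.2369] az 173.3619065800907
[0.00024673 0.00047652 0.00061986 0.01376849 0.00077111 0.00133288]
```

```bash
python3 - <<'E'
from fitc import *
for z in(.08,.1,.12):
  for A,B in(((122,292),(297,197)),((180,388),(352,290)),((130,360),(350,250))):
    a=plane(s,S(A),z);b=plane(s,S(B),z);v=b-a;print(z,v.round(3),np.hypot(*v[:2]).round(3),np.degrees(np.arctan2(v[1],v[0])).round(1))
A,B=(205,95),(430,120)
for z in(.1,.12):
  a=plane(t,T(A),z);b=plane(t,T(B),z);v=b-a;print(v.round(3),np.degrees(np.arctan2(v[1],v[0])).round(1))
E
```

```text
0.08 [0.007 0.071 0.   ] 0.072 84.1
0.08 [0.007 0.069 0.   ] 0.069 84.3
0.08 [0.013 0.086 0.   ] 0.087 81.3
0.1 [0.007 0.069 0.   ] 0.07 84.1
0.1 [0.007 0.067 0.   ] 0.067 84.3
0.1 [0.013 0.084 0.   ] 0.085 81.3
0.12 [0.007 0.068 0.   ] 0.068 84.1
0.12 [0.007 0.065 0.   ] 0.066 84.3
0.12 [0.012 0.081 0.   ] 0.082 81.3
[-0.009 -0.068  0.   ] -97.4
[-0.009 -0.067  0.   ] -97.4
```

```bash
cat > goto.py <<'E'
from h import *
import sys
# args: x y z [jaw az deg]; prints tool-axis deltas in mm & twist
p,R,o=pose()
a=[float(v) for v in sys.argv[1:]]
print("t",round(o["t"],2),"pos",(p*1000).round(1),"w",round(o["gripper_width"]*1000,1),"F",o["ft_force"].round(1))
print("x",R[:,0].round(3),"y",R[:,1].round(3),"yaz",np.degrees(np.arctan2(R[1,1],R[0,1])).round(1))
if len(a)>2:
    print("delta tool mm",(R.T@(np.array(a[:3])-p*1000)).round(1))
if len(a)>3:
    d=np.radians(a[3]);y=np.array([np.cos(d),np.sin(d),0]);print("twist",np.degrees(np.arctan2(R[:,2]@y,R[:,1]@y)).round(1))
E
python3 goto.py 484 81.6 160 83.3;python3 goto.py 484 81.6 160 -96.7
```

```text
t 1.5 pos [ 151.5 -476.5  231.3] w 85.6 F [-0.2  0.3 -0.3]
x [-0. -0. -1.] y [ 0.303 -0.953  0.   ] yaz -72.4
delta tool mm [  71.3 -431.2 -486. ]
twist -155.7
t 1.5 pos [ 151.5 -476.5  231.3] w 85.6 F [-0.2  0.3 -0.3]
x [-0. -0. -1.] y [ 0.303 -0.953  0.   ] yaz -72.4
delta tool mm [  71.3 -431.2 -486. ]
twist 24.3
```

```bash
python3 -m crank '[{"hand":60,"delta_pos":[0,-22,-25],"twist":7},{"hand":60,"delta_pos":[0,-22,-25],"twist":0},{"hand":60,"delta_pos":[0,-22,-25],"twist":0}]' 40; python3 goto.py 484 81.6 160 83.3; python3 -c "
from rig import env;print(env.get_obs()['q'])"
```

```text
t: 1.75
ee_pos: [0.2098, -0.3945, 0.2311]
ee_rot: [-1.455, 1.571, 1.87]
ft_force: [0.7, 0.1, 0.4]
gripper_width: 0.0598
t 1.75 pos [ 209.8 -394.5  231.1] w 59.8 F [0.7 0.1 0.4]
x [-0.  0. -1.] y [ 0.182 -0.983 -0.   ] yaz -79.5
delta tool mm [  71.2 -418.1 -356.3]
twist -162.8
[-1.08195874e+00  1.03857454e-01 -1.64891050e-01  1.30224113e+00
  3.70389397e-05  1.87634025e+00]
```

```bash
for i in 1; do python3 -m crank '[{"hand":60,"delta_pos":[0,0,0],"twist":-7.1},{"hand":60,"delta_pos":[0,0,0],"twist":-7.1},{"hand":60,"delta_pos":[0,0,0],"twist":-7.1},{"hand":60,"delta_pos":[0,0,0],"twist":-7.1},{"hand":60,"delta_pos":[0,0,0],"twist":-7.1}]'; done; python3 goto.py 484 81.6 160 83.3
```

```text
t: 2.17
ee_pos: [0.2098, -0.3954, 0.2314]
ee_rot: [1.329, 1.571, -1.001]
ft_force: [-0.6, 1.0, -0.5]
gripper_width: 0.0601
t 2.17 pos [ 209.8 -395.4  231.4] w 60.1 F [-0.6  1.  -0.5]
x [ 0. -0. -1.] y [ 0.725 -0.688  0.   ] yaz -43.5
delta tool mm [  71.3 -129.4 -534.8]
twist -126.8
```

```bash
python3 -m crank '[{"hand":60,"delta_pos":[0,0,0],"twist":-7.1},{"hand":60,"delta_pos":[0,0,0],"twist":-7.1},{"hand":60,"delta_pos":[0,0,0],"twist":-7.1},{"hand":60,"delta_pos":[0,0,0],"twist":-7.1},{"hand":60,"delta_pos":[0,0,0],"twist":-7.1}]'; python3 goto.py 484 81.6 160 83.3
```

```text
t: 2.58
ee_pos: [0.2097, -0.3955, 0.2313]
ee_rot: [0.602, 1.571, -1.109]
ft_force: [-0.0, -0.1, 0.4]
gripper_width: 0.0595
t 2.58 pos [ 209.7 -395.5  231.3] w 59.5 F [-0.  -0.1  0.4]
x [ 0. -0. -1.] y [ 0.99  -0.139  0.   ] yaz -8.0
delta tool mm [  71.3  205.2 -510.7]
twist -91.3
```

```bash
python3 -m crank '[{"hand":60,"delta_pos":[0,0,0],"twist":-7.1},{"hand":60,"delta_pos":[0,0,0],"twist":-7.1},{"hand":60,"delta_pos":[0,0,0],"twist":-7.1},{"hand":60,"delta_pos":[0,0,0],"twist":-7.1},{"hand":60,"delta_pos":[0,0,0],"twist":-7.1}]'; python3 goto.py 484 81.6 160 83.3
```

```text
t: 3.0
ee_pos: [0.2097, -0.3955, 0.2313]
ee_rot: [-0.15, 1.571, -1.241]
ft_force: [-0.1, 0.2, -0.8]
gripper_width: 0.0602
t 3.0 pos [ 209.7 -395.5  231.3] w 60.2 F [-0.1  0.2 -0.8]
x [ 0. -0. -1.] y [ 0.887  0.462 -0.   ] yaz 27.5
delta tool mm [  71.3  463.6 -296.6]
twist -55.8
```

```bash
python3 -m crank '[{"hand":60,"delta_pos":[0,0,0],"twist":-7.1},{"hand":60,"delta_pos":[0,0,0],"twist":-7.1},{"hand":60,"delta_pos":[0,0,0],"twist":-7.1},{"hand":60,"delta_pos":[0,0,0],"twist":-7.1},{"hand":60,"delta_pos":[0,0,0],"twist":-7.1}]'; python3 goto.py 484 81.6 160 83.3
```

```text
t: 3.42
ee_pos: [0.2097, -0.3955, 0.2313]
ee_rot: [-1.028, 1.571, -1.499]
ft_force: [-0.7, -0.3, 0.3]
gripper_width: 0.0598
t 3.42 pos [ 209.7 -395.5  231.3] w 59.8 F [-0.7 -0.3  0.3]
x [ 0. -0. -1.] y [ 0.454  0.891 -0.   ] yaz 63.0
delta tool mm [ 71.3 549.6  27.7]
twist -20.3
```

```bash
python3 -m crank '[{"hand":60,"delta_pos":[0,0,0],"twist":-6.8},{"hand":60,"delta_pos":[0,0,0],"twist":-6.8},{"hand":60,"delta_pos":[0,0,0],"twist":-6.7},{"hand":60,"delta_pos":[0,34,15],"twist":0},{"hand":60,"delta_pos":[0,34,15],"twist":0}]'; python3 goto.py 484 81.6 200 83.3
```

```text
t: 3.83
ee_pos: [0.2475, -0.3316, 0.2311]
ee_rot: [2.558, 1.571, 2.432]
ft_force: [0.1, 0.1, 0.6]
gripper_width: 0.0601
t 3.83 pos [ 247.5 -331.6  231.1] w 60.1 F [0.1 0.1 0.6]
x [-0.  0. -1.] y [0.125 0.992 0.   ] yaz 82.8
delta tool mm [ 31.1 439.5 183. ]
twist -0.5
```

```bash
python3 -m crank '[{"hand":60,"delta_pos":[0,36,15],"twist":0},{"hand":60,"delta_pos":[0,36,15],"twist":0},{"hand":60,"delta_pos":[0,36,15],"twist":0},{"hand":60,"delta_pos":[0,36,15],"twist":0},{"hand":60,"delta_pos":[0,36,15],"twist":0}]'; python3 goto.py 484 81.6 200 83.3
```

```text
t: 4.25
ee_pos: [0.3448, -0.1605, 0.2316]
ee_rot: [-0.322, 1.57, -0.446]
ft_force: [0.8, -0.6, -0.1]
gripper_width: 0.0601
t 4.25 pos [ 344.8 -160.5  231.6] w 60.1 F [ 0.8 -0.6 -0.1]
x [ 0.001 -0.    -1.   ] y [ 0.123  0.992 -0.   ] yaz 82.9
delta tool mm [ 31.6 257.4 108.2]
twist -0.4
```

```bash
python3 -m crank '[{"hand":45,"delta_pos":[0,36,15],"twist":0},{"hand":45,"delta_pos":[0,36,15],"twist":0},{"hand":45,"delta_pos":[0,36,15],"twist":0},{"hand":45,"delta_pos":[0,36,15],"twist":0},{"hand":45,"delta_pos":[0,36,15],"twist":0}]'; python3 goto.py 484 81.6 160 83.3
```

```text
t: 4.67
ee_pos: [0.4415, 0.0092, 0.2315]
ee_rot: [0.05, 1.57, -0.073]
ft_force: [1.1, -0.8, -0.2]
gripper_width: 0.0451
t 4.67 pos [441.5   9.2 231.5] w 45.1 F [ 1.1 -0.8 -0.2]
x [ 0.001 -0.    -1.   ] y [0.123 0.992 0.   ] yaz 83.0
delta tool mm [71.5 77.  33.2]
twist -0.3
```

```bash
python3 -m crank '[{"hand":40,"delta_pos":[10,36,15],"twist":0},{"hand":40,"delta_pos":[20,35,15],"twist":0},{"hand":40,"delta_pos":[30,0,0],"twist":0},{"hand":40,"delta_pos":[0,0,0],"twist":0}]'; python3 goto.py 484 81.6 86 83.3; python3 - <<'E'
from h import *
s=env.capture("side");t=env.capture("top")
zoom(s,"s1",180,150,200,150,4);zoom(t,"t1",160,120,240,170,3.3)
E
```

```text
t: 5.0
ee_pos: [0.4769, 0.0741, 0.1673]
ee_rot: [-2.87, 1.564, -2.991]
ft_force: [-1.5, -1.2, -1.6]
gripper_width: 0.0397
t 5.0 pos [476.9  74.1 167.3] w 39.7 F [-1.5 -1.2 -1.6]
x [-0.006 -0.001 -1.   ] y [ 0.12   0.993 -0.002] yaz 83.1
delta tool mm [81.2  8.4  6.7]
twist -0.2
```

View pics/s1.png

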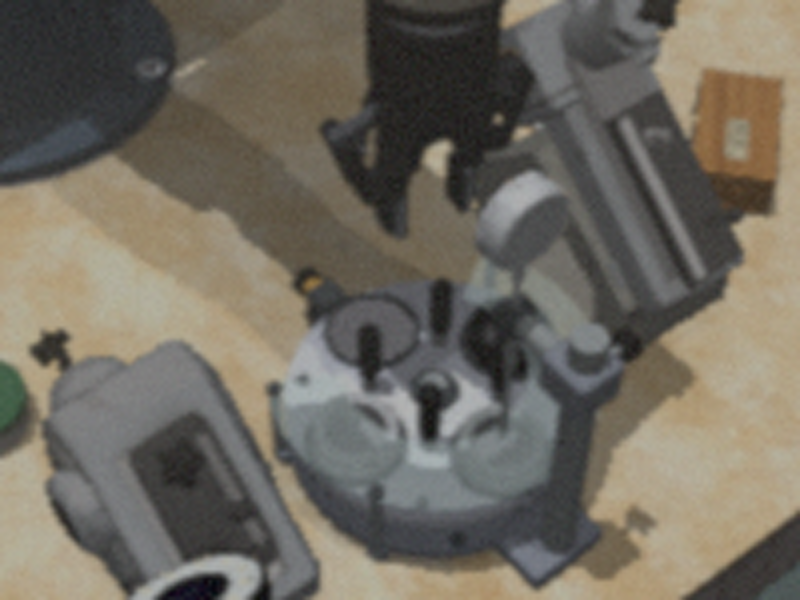

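View pics/t1.png

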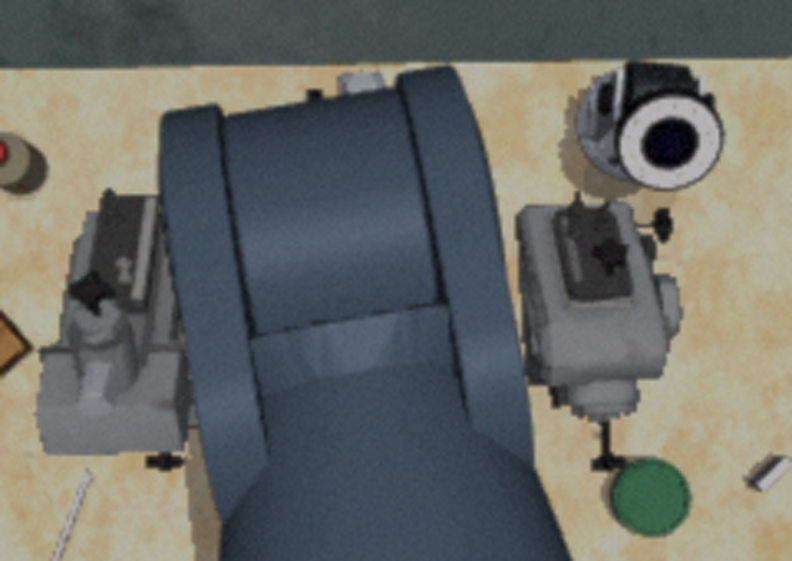

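```bash
python3 - <<'E'
from h import *
s=env.capture("side")
zoom(s,"s2",100,0,300,320,1.8)
E
```

```text
(no output)
```

View pics/s2.png

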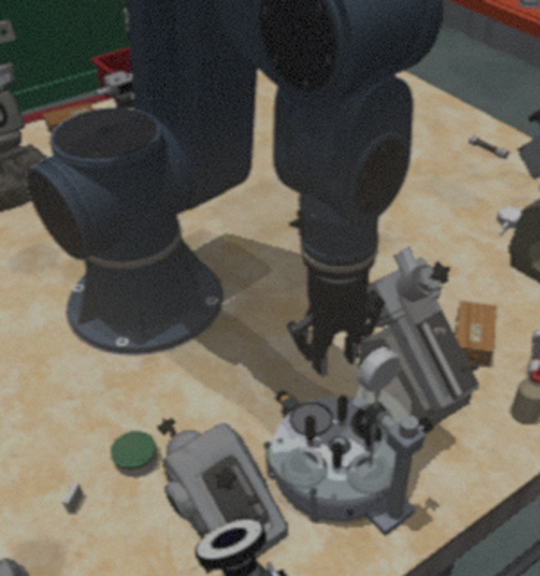

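```bash
python3 -m crank '[{"hand":40,"delta_pos":[10,8,7],"twist":0},{"hand":40,"delta_pos":[10,0,0],"twist":0},{"hand":40,"delta_pos":[0,0,0],"twist":0}]'; python3 goto.py 484 81.6 86 83.3;
```

```text
t: 5.4
ee_pos: [0.4866, 0.0796, 0.1507]
ee_rot: [-2.883, 1.57, -3.007]
ft_force: [-1.2, -0.8, -0.5]
gripper_width: 0.0399
t 5.4 pos [486.6  79.6 150.7] w 39.9 F [-1.2 -0.8 -0.5]
x [-0.001 -0.    -1.   ] y [ 0.124  0.992 -0.   ] yaz 82.9
delta tool mm [64.7  1.6 -2.7]
twist -0.4
```

```bash
python3 -m crank '[{"hand":40,"delta_pos":[20,0,0],"twist":0},{"hand":40,"delta_pos":[20,0,0],"twist":0},{"hand":40,"delta_pos":[18,0,0],"twist":0},{"hand":40,"delta_pos":[0,0,0],"twist":0}]'; python3 goto.py 484 81.6 86 83.3; python3 - <<'E'
from h import *
s=env.capture("side")
zoom(s,"s3",180,150,200,150,4)
E
```

```text
t: 5.73
ee_pos: [0.4849, 0.0793, 0.0913]
ee_rot: [-2.844, 1.567, -2.967]
ft_force: [0.1, -1.1, -0.3]
gripper_width: 0.0399
t 5.73 pos [484.9  79.3  91.3] w 39.9 F [ 0.1 -1.1 -0.3]
x [-0.004 -0.001 -1.   ] y [ 0.124  0.992 -0.001] yaz 82.9
delta tool mm [ 5.3  2.2 -1.1]
twist -0.4
```

View pics/s3.png

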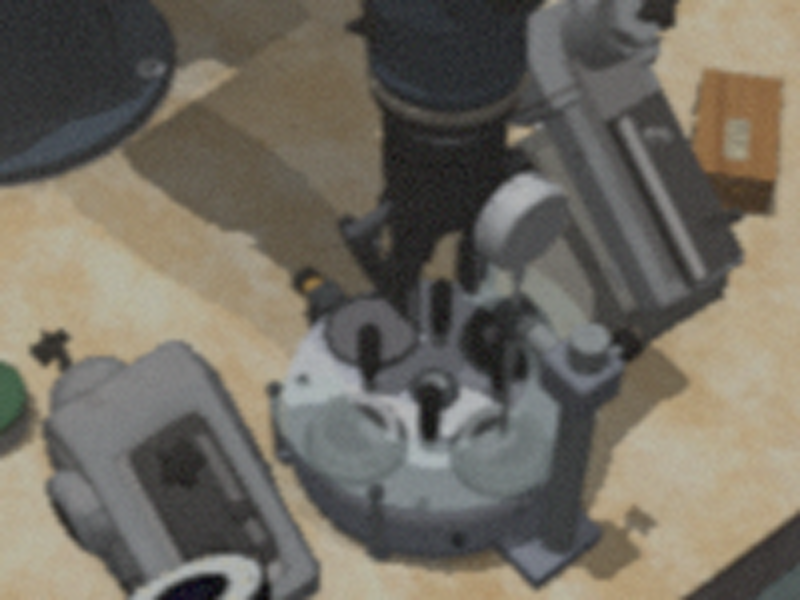

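```bash
python3 -m crank '[{"hand":19,"delta_pos":[3,2,0],"twist":0},{"hand":19,"delta_pos":[0,0,0],"twist":0},{"hand":19,"delta_pos":[0,0,0],"twist":0},{"hand":19,"delta_pos":[0,0,0],"twist":0}]' 20; python3 - <<'E'
from h import *
p,R,o=pose()
print(p*1000,o["gripper_width"],o["ft_force"])
A=np.array([514.6,52.4])
a0=np.arctan2(81.6-52.4,484-514.6)
prev=None
for k in range(0,11):
    a=a0+np.radians(9.2*k); q=A+42.6*np.array([np.cos(a),np.sin(a)])
    if prev is not None: print(k,q.round(1),"d y,z",(R.T@np.r_[q-prev,0])[1:].round(1))
    prev=q
E
```

```text
t: 6.12
ee_pos: [0.4875, 0.0821, 0.0917]
ee_rot: [0.296, 1.57, 0.173]
ft_force: [-0.4, 0.1, -0.1]
gripper_width: 0.0187
[487.51625851  82.05984587  91.74647238] 0.01870474997685501 [-0.37132579  0.08544176 -0.12736273]
1 [479.5  76.5] d y,z [-5.8 -3.6]
2 [476.1  70.6] d y,z [-6.3 -2.6]
3 [473.7  64.2] d y,z [-6.6 -1.6]
4 [472.3  57.5] d y,z [-6.8 -0.5]
5 [472.   50.7] d y,z [-6.8  0.6]
6 [472.9  43.9] d y,z [-6.6  1.7]
7 [474.8  37.3] d y,z [-6.3  2.7]
8 [477.7  31.1] d y,z [-5.8  3.7]
9 [481.6  25.5] d y,z [-5.1  4.5]
10 [486.3  20.6] d y,z [-4.3  5.3]
```

```bash
python3 -m crank '[{"hand":19,"delta_pos":[4,0,-2],"twist":0},{"hand":19,"delta_pos":[0,-3,-2],"twist":0},{"hand":19,"delta_pos":[0,-3,-2],"twist":0},{"hand":19,"delta_pos":[0,-3,-1.5],"twist":0},{"hand":19,"delta_pos":[0,-3,-1],"twist":0}]'; python3 goto.py 476.1 70.6 88 83.3;
```

```text
t: 6.53
ee_pos: [0.4767, 0.0707, 0.0869]
ee_rot: [-2.186, 1.57, -2.31]
ft_force: [0.5, 0.0, 0.6]
gripper_width: 0.0187
t 6.53 pos [476.7  70.7  86.9] w 18.7 F [0.5 0.  0.6]
x [-0. -0. -1.] y [ 0.123  0.992 -0.   ] yaz 82.9
delta tool mm [-1.1 -0.2 -0.6]
twist -0.4
```

```bash
python3 -m crank '[{"hand":19,"delta_pos":[0,-6.6,-2],"twist":0},{"hand":19,"delta_pos":[0,-6.8,-0.5],"twist":0},{"hand":19,"delta_pos":[0,-6.8,0.6],"twist":0}]'; python3 goto.py 472 50.7 88 83.3;python3 - <<'E'
from h import *
s=env.capture("side")
zoom(s,"s4",180,150,200,150,4)
E
```

```text
t: 6.78
ee_pos: [0.4724, 0.0505, 0.0869]
ee_rot: [-1.914, 1.57, -2.037]
ft_force: [0.9, -0.5, 0.7]
gripper_width: 0.019
t 6.78 pos [472.4  50.5  86.9] w 19.0 F [ 0.9 -0.5  0.7]
x [-0. -0. -1.] y [ 0.123  0.992 -0.   ] yaz 82.9
delta tool mm [-1.1  0.1 -0.4]
twist -0.4
```

View pics/s4.png

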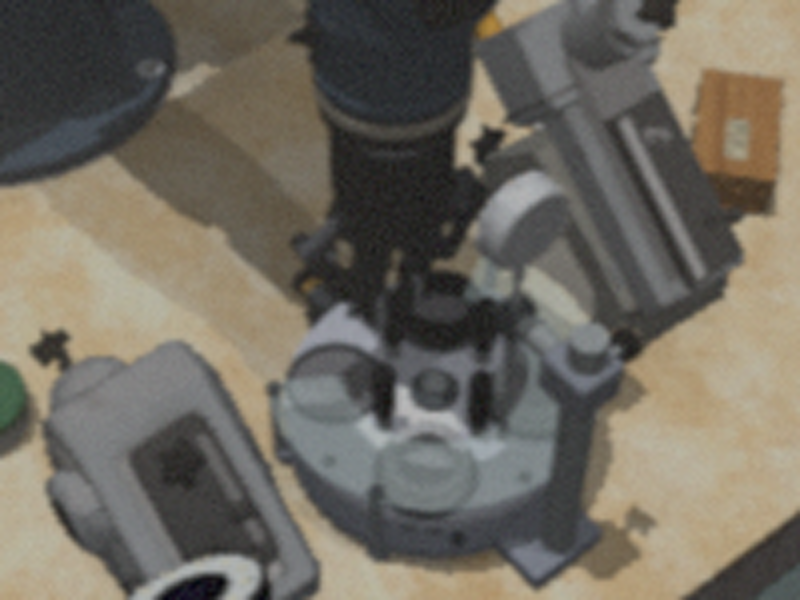

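The platter has turned about 45°, and the dark ring is coming round at (440,310).

```bash
python3 -m crank '[{"hand":19,"delta_pos":[0,-6.6,1.8],"twist":0},{"hand":19,"delta_pos":[0,-6.3,2.8],"twist":0},{"hand":19,"delta_pos":[0,-5.8,3.7],"twist":0},{"hand":19,"delta_pos":[0,-4,3.5],"twist":0},{"hand":19,"delta_pos":[0,0,0],"twist":0}]'; python3 goto.py 485.9 21.3 88 83.3
```

```text
t: 7.25
ee_pos: [0.4823, 0.0263, 0.0869]
ee_rot: [-0.905, 1.57, -1.029]
ft_force: [0.5, -0.3, -0.3]
gripper_width: 0.0194
t 7.25 pos [482.3  26.3  86.9] w 19.4 F [ 0.5 -0.3 -0.3]
x [ 0. -0. -1.] y [ 0.124  0.992 -0.   ] yaz 82.9
delta tool mm [-1.1 -4.5  4.2]
twist -0.4
```

```bash
python3 -m crank '[{"hand":19,"delta_pos":[0,-3,2.5],"twist":0},{"hand":19,"delta_pos":[0,-2.2,2.5],"twist":0},{"hand":19,"delta_pos":[0,0,0],"twist":0},{"hand":19,"delta_pos":[0,0,0],"twist":0}]'; python3 goto.py 485.9 21.3 88 83.3;python3 - <<'E'
from h import *
s=env.capture("side")
zoom(s,"s5",180,150,200,150,4)
E
```

```text
t: 7.58
ee_pos: [0.486, 0.0215, 0.0869]
ee_rot: [-2.098, 1.57, -2.222]
ft_force: [-0.4, -0.2, 0.2]
gripper_width: 0.0191
t 7.58 pos [486.   21.5  86.9] w 19.1 F [-0.4 -0.2  0.2]
x [-0. -0. -1.] y [ 0.123  0.992 -0.   ] yaz 82.9
delta tool mm [-1.1 -0.2 -0. ]
twist -0.4
```

View pics/s5.png

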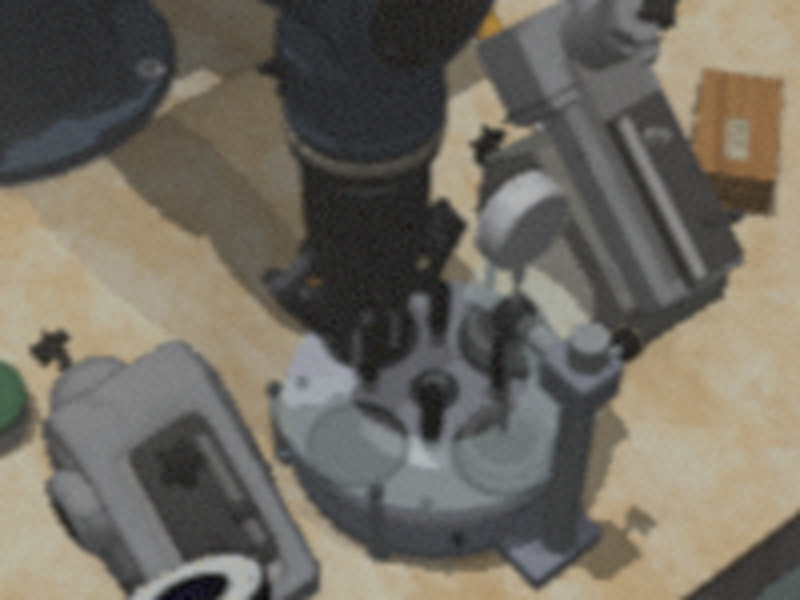

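Home by eye. Now I'll open, rise, and back off to the right for a top-camera check.

```bash
python3 -m crank '[{"hand":40,"delta_pos":[0,0,0],"twist":0},{"hand":40,"delta_pos":[0,0,0],"twist":0},{"hand":40,"delta_pos":[-30,0,0],"twist":0},{"hand":60,"delta_pos":[-38,0,0],"twist":0},{"hand":85,"delta_pos":[-35,0,-10],"twist":0}]'; python3 -m crank '[{"hand":85,"delta_pos":[0,-38,-15],"twist":0},{"hand":85,"delta_pos":[0,-38,-15],"twist":0},{"hand":85,"delta_pos":[0,-38,-15],"twist":0},{"hand":85,"delta_pos":[0,-38,-15],"twist":0},{"hand":85,"delta_pos":[0,-38,-15],"twist":0}]' ; python3 goto.py 451 50 150 83;python3 - <<'E'
from h import *
s=env.capture("side");t=env.capture("top")
zoom(s,"s6",180,200,200,150,4);zoom(t,"t6",160,120,240,170,3.3)
E
```

```text
t: 8.05
ee_pos: [0.4762, 0.0227, 0.1912]
ee_rot: [-2.763, 1.57, -2.886]
ft_force: [0.9, 1.0, 0.5]
gripper_width: 0.0629
t: 8.47
ee_pos: [0.377, -0.1577, 0.1901]
ee_rot: [-0.432, 1.57, -0.555]
ft_force: [0.6, -1.2, -0.7]
gripper_width: 0.0848
t 8.47 pos [ 377.  -157.7  190.1] w 84.8 F [ 0.6 -1.2 -0.7]
x [ 0.001 -0.    -1.   ] y [ 0.122  0.993 -0.   ] yaz 83.0
delta tool mm [ 40.1 215.2  48. ]
twist -0.0
```

View pics/s6.png

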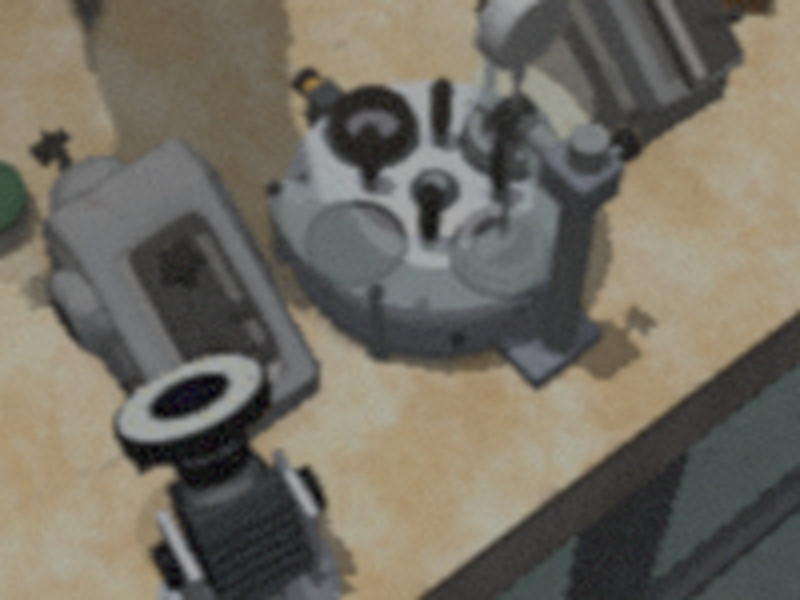

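View pics/t6.png

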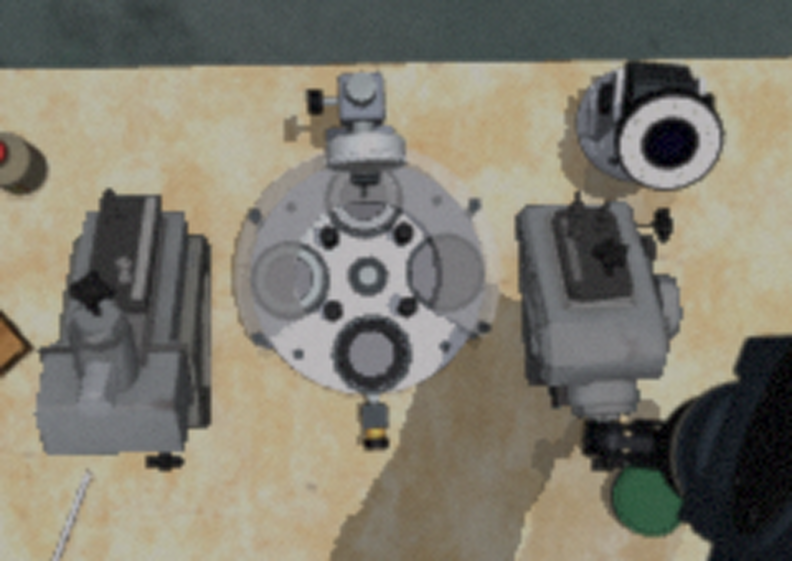

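```bash
python3 - <<'E'
from h import *
s=env.capture("side");t=env.capture("top")
c={}
for n in("side","top"):
    r=env.regions_of("dark_ring",n)
    for q in r[:2]:
        e=q["extent"];print(n,round(q["p"],2),e,q["region"].sum())
    e=r[0]["extent"];c[n]=((e[0]+e[2])/2,(e[1]+e[3])/2)
print(tri(t,c["top"],s,c["side"]).round(4))
T=lambda u,v:(160+u/3.3,120+v/3.3)
print(plane(t,T(372,353),.062).round(4),plane(t,c["top"],.062).round(4),plane(s,(180+373/4,200+127/4),.062).round(4))
E
python3 goto.py 450 50.3 150 83
```

```text
side 0.78 [260.3, 220.7, 282.8, 238.3] 210
side 0.4 [208.5, 289.6, 265.1, 370.0] 3014
top 0.47 [260.9, 217.1, 284.7, 237.8] 184
[0.4487 0.05   0.0621]
[0.4502 0.0504 0.062 ] [0.4488 0.0503 0.062 ] [0.4575 0.0487 0.062 ]
t 8.77 pos [ 378.6 -156.   190. ] w 85.1 F [0.4 0.7 0.8]
x [ 0.  0. -1.] y [0.122 0.992 0.   ] yaz 83.0
delta tool mm [ 40.  213.5  45.6]
twist -0.0
```

```bash
python3 -m crank '[{"hand":85,"delta_pos":[0,40,9],"twist":0},{"hand":85,"delta_pos":[0,40,9],"twist":0},{"hand":85,"delta_pos":[0,40,9],"twist":0},{"hand":85,"delta_pos":[0,40,9],"twist":0},{"hand":85,"delta_pos":[0,40,8],"twist":0}]'; python3 -m crank '[{"hand":85,"delta_pos":[20,13.5,1],"twist":0},{"hand":85,"delta_pos":[20,0,0],"twist":0},{"hand":85,"delta_pos":[20,0,0],"twist":0},{"hand":85,"delta_pos":[0,0,0],"twist":0},{"hand":85,"delta_pos":[0,0,0],"twist":0}]'; python3 goto.py 449 50.3 48 83
```

```text
t: 9.18
ee_pos: [0.4469, 0.0402, 0.19]
ee_rot: [0.458, 1.57, 0.338]
ft_force: [1.2, -0.4, -0.1]
gripper_width: 0.085
t: 9.6
ee_pos: [0.4485, 0.0509, 0.1297]
ee_rot: [-2.933, 1.569, -3.054]
ft_force: [0.5, 0.7, 1.3]
gripper_width: 0.0851
t 9.6 pos [448.5  50.9 129.7] w 85.1 F [0.5 0.7 1.3]
x [-0.002 -0.    -1.   ] y [ 0.121  0.993 -0.   ] yaz 83.1
delta tool mm [81.7 -0.5  0.7]
twist 0.1
```

```bash
python3 -m crank '[{"hand":85,"delta_pos":[20,-0.5,0.5],"twist":0},{"hand":85,"delta_pos":[20,0,0],"twist":0},{"hand":85,"delta_pos":[20,0,0],"twist":0},{"hand":72,"delta_pos":[15,0,0],"twist":0},{"hand":72,"delta_pos":[0,0,0],"twist":0}]'; python3 goto.py 449 50.3 48 83;python3 - <<'E'
from h import *
s=env.capture("side")
zoom(s,"s7",210,180,130,100,6)
E
```

```text
t: 10.02
ee_pos: [0.4488, 0.0494, 0.0539]
ee_rot: [-2.925, 1.569, -3.048]
ft_force: [-1.0, -0.3, -0.2]
gripper_width: 0.072
t 10.02 pos [448.8  49.4  53.9] w 72.0 F [-1.  -0.3 -0.2]
x [-0.002 -0.    -1.   ] y [ 0.123  0.992 -0.   ] yaz 83.0
delta tool mm [5.9 0.9 0.1]
twist -0.0
```

View pics/s7.png

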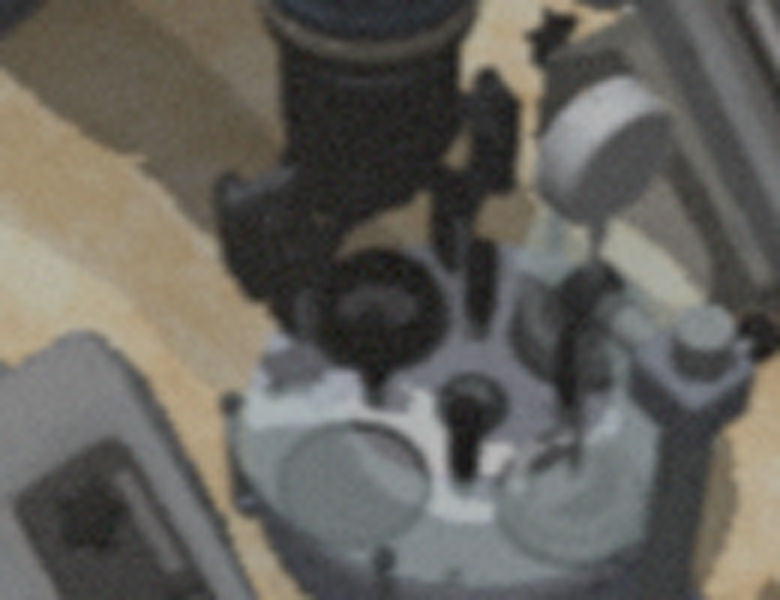

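```bash
python3 -m crank '[{"hand":66,"delta_pos":[3,0.5,0],"twist":0},{"hand":62,"delta_pos":[2,0,0],"twist":0},{"hand":50,"delta_pos":[0,0,0],"twist":0},{"hand":50,"delta_pos":[0,0,0],"twist":0},{"hand":50,"delta_pos":[0,0,0],"twist":0}]' 40; python3 goto.py 449 50.3 48 83;python3 - <<'E'
from h import *
s=env.capture("side")
zoom(s,"s8",210,180,130,100,6)
E
```

```text
t: 10.48
ee_pos: [0.4505, 0.0499, 0.0511]
ee_rot: [0.39, 1.569, 0.266]
ft_force: [-0.9, 1.7, 7.0]
gripper_width: 0.054
t 10.48 pos [450.5  49.9  51.1] w 54.0 F [-0.9  1.7  7. ]
x [ 0.002  0.    -1.   ] y [0.123 0.992 0.001] yaz 82.9
delta tool mm [ 3.1  0.2 -1.5]
twist -0.1
```

View pics/s8.png

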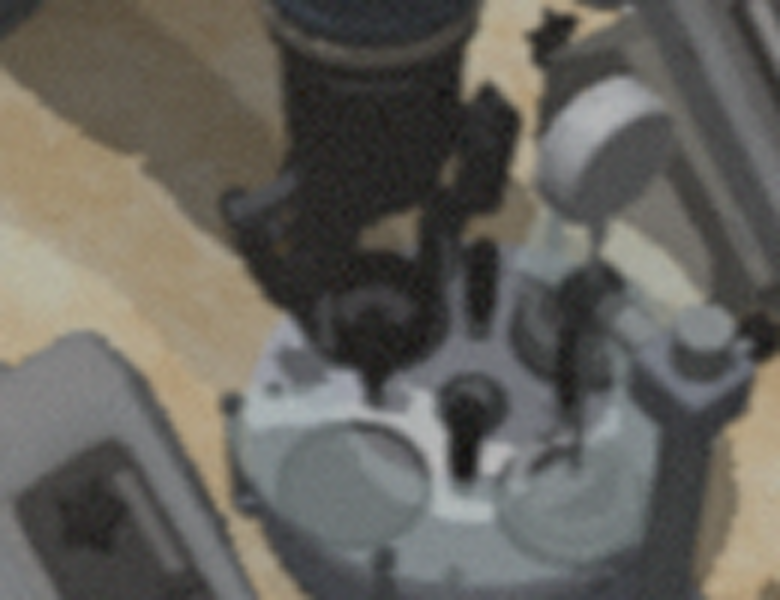

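```bash
python3 -m crank '[{"hand":48,"delta_pos":[-5,0,0],"twist":0},{"hand":48,"delta_pos":[-10,0,0],"twist":0},{"hand":48,"delta_pos":[-15,0,0],"twist":0},{"hand":48,"delta_pos":[-20,0,0],"twist":0},{"hand":48,"delta_pos":[-12,0,0],"twist":0}]'; python3 -m crank '[{"hand":48,"delta_pos":[0,0,0],"twist":0},{"hand":48,"delta_pos":[0,0,0],"twist":0},{"hand":48,"delta_pos":[0,0,0],"twist":0}]'; python3 goto.py 449 50.3 48 83;python3 - <<'E'
from h import *
s=env.capture("side")
zoom(s,"s9",210,150,130,100,6)
E
```

```text
t: 10.95
ee_pos: [0.4501, 0.0497, 0.1142]
ee_rot: [0.189, 1.569, 0.066]
ft_force: [0.2, -0.0, -1.7]
gripper_width: 0.0537
t: 11.2
ee_pos: [0.4493, 0.0496, 0.1114]
ee_rot: [-2.897, 1.57, -3.02]
ft_force: [-0.6, -0.9, -2.2]
gripper_width: 0.0539
t 11.2 pos [449.3  49.6 111.4] w 53.9 F [-0.6 -0.9 -2.2]
x [-0.001 -0.    -1.   ] y [ 0.123  0.992 -0.   ] yaz 82.9
delta tool mm [63.4  0.6 -0.4]
twist -0.1
```

View pics/s9.png

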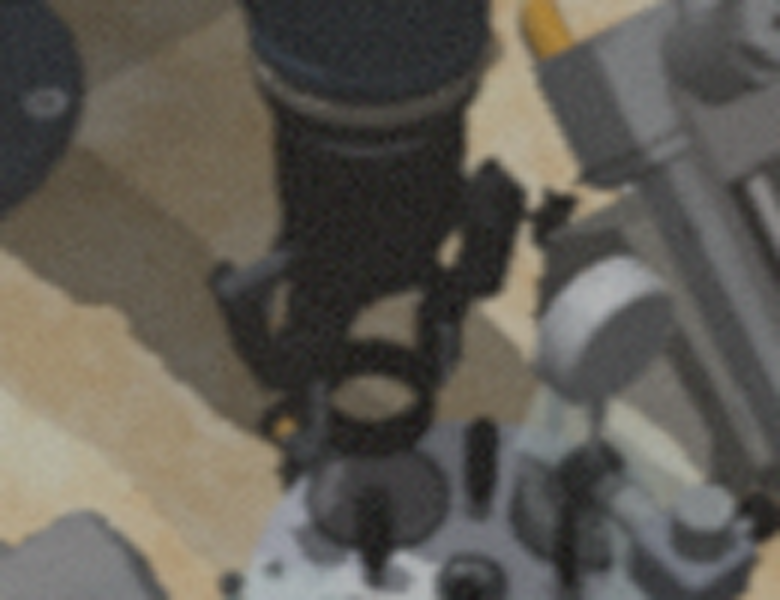

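```bash
python3 -m crank '[{"hand":48,"delta_pos":[-15,0,0],"twist":0},{"hand":48,"delta_pos":[-3,-12,3],"twist":0},{"hand":48,"delta_pos":[0,-11.5,2.5],"twist":0},{"hand":48,"delta_pos":[0,0,0],"twist":0}]'; python3 goto.py 452.2 25.6 115 83;python3 - <<'E'
from h import *
s=env.capture("side")
zoom(s,"s10",210,150,130,100,6)
E
```

```text
t: 11.58
ee_pos: [0.452, 0.0244, 0.1294]
ee_rot: [-2.411, 1.57, -2.535]
ft_force: [0.3, -0.7, -2.2]
gripper_width: 0.0535
t 11.58 pos [452.   24.4 129.4] w 53.5 F [ 0.3 -0.7 -2.2]
x [-0.001 -0.001 -1.   ] y [ 0.124  0.992 -0.001] yaz 82.9
delta tool mm [14.4  1.2  0.1]
twist -0.1
```

View pics/s10.png

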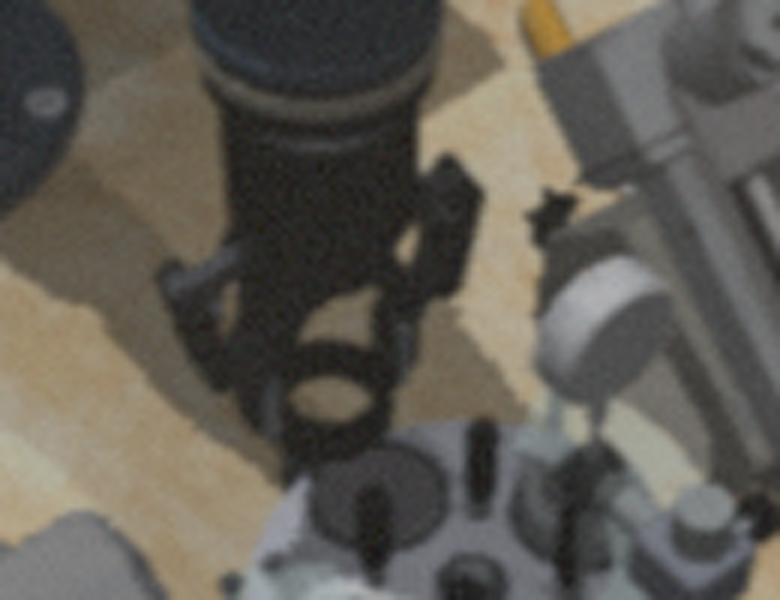

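```bash
python3 -m crank '[{"hand":48,"delta_pos":[8,1,0],"twist":0},{"hand":48,"delta_pos":[8,0,0],"twist":0},{"hand":48,"delta_pos":[4,0,0],"twist":0},{"hand":48,"delta_pos":[2,0,0],"twist":0}]' 20; python3 goto.py 452.2 25.6 96 83;python3 - <<'E'
from h import *
s=env.capture("side")
zoom(s,"s11",210,150,130,100,6)
E
```

```text
t: 11.97
ee_pos: [0.4515, 0.027, 0.1065]
ee_rot: [-2.988, 1.569, -3.11]
ft_force: [0.1, 0.5, -2.6]
gripper_width: 0.054
t 11.97 pos [451.5  27.  106.5] w 54.0 F [ 0.1  0.5 -2.6]
x [-0.002 -0.    -1.   ] y [ 0.122  0.992 -0.   ] yaz 83.0
delta tool mm [10.5 -1.3  0.9]
twist -0.0
```

View pics/s11.png

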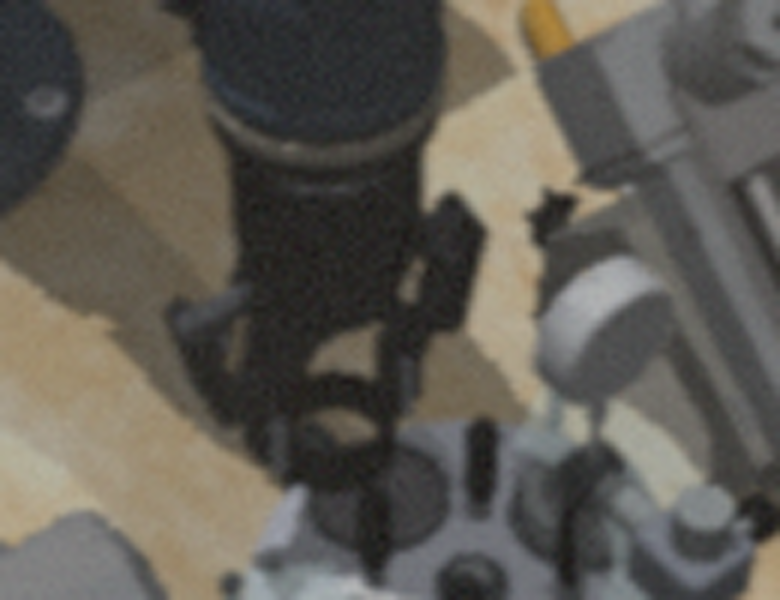

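```bash
python3 -m crank '[{"hand":48,"delta_pos":[-10,0,0],"twist":0},{"hand":48,"delta_pos":[0,-1,4],"twist":0},{"hand":48,"delta_pos":[0,0,0],"twist":0},{"hand":48,"delta_pos":[4,0,0],"twist":0},{"hand":48,"delta_pos":[2,0,0],"twist":0}]' 20; python3 goto.py 455.2 25.2 96 83; python3 -m crank '[{"hand":48,"delta_pos":[2,0,0],"twist":0},{"hand":48,"delta_pos":[2,0,0],"twist":0}]' 20; python3 goto.py 455.2 25.2 96 83
```

```text
t: 12.43
ee_pos: [0.4561, 0.0252, 0.1112]
ee_rot: [-2.979, 1.57, -3.103]
ft_force: [-1.2, -0.7, -1.6]
gripper_width: 0.0537
t 12.43 pos [456.1  25.2 111.2] w 53.7 F [-1.2 -0.7 -1.6]
x [-0. -0. -1.] y [ 0.123  0.992 -0.   ] yaz 82.9
delta tool mm [15.2 -0.1 -0.9]
twist -0.1
t: 12.6
ee_pos: [0.4558, 0.0252, 0.1076]
ee_rot: [-3.134, 1.57, 3.026]
ft_force: [-5.1, 1.1, 6.3]
gripper_width: 0.054
t 12.6 pos [455.8  25.2 107.6] w 54.0 F [-5.1  1.1  6.3]
x [-0.001  0.    -1.   ] y [ 0.123  0.992 -0.   ] yaz 82.9
delta tool mm [11.6 -0.1 -0.6]
twist -0.1
```

```bash
python3 -m crank '[{"hand":48,"delta_pos":[2,0,0],"twist":0},{"hand":48,"delta_pos":[2,0,0],"twist":0},{"hand":48,"delta_pos":[2,0,0],"twist":0}]' 20; python3 goto.py 455.2 25.2 96 83;python3 - <<'E'
from h import *
s=env.capture("side")
zoom(s,"s12",210,150,130,100,6)
E
```

```text
t: 12.85
ee_pos: [0.4559, 0.0253, 0.1018]
ee_rot: [2.908, 1.57, 2.785]
ft_force: [-6.2, -0.1, 7.2]
gripper_width: 0.0535
t 12.85 pos [455.9  25.3 101.8] w 53.5 F [-6.2 -0.1  7.2]
x [-0.  0. -1.] y [0.123 0.992 0.   ] yaz 82.9
delta tool mm [ 5.8 -0.2 -0.6]
twist -0.1
```

View pics/s12.png

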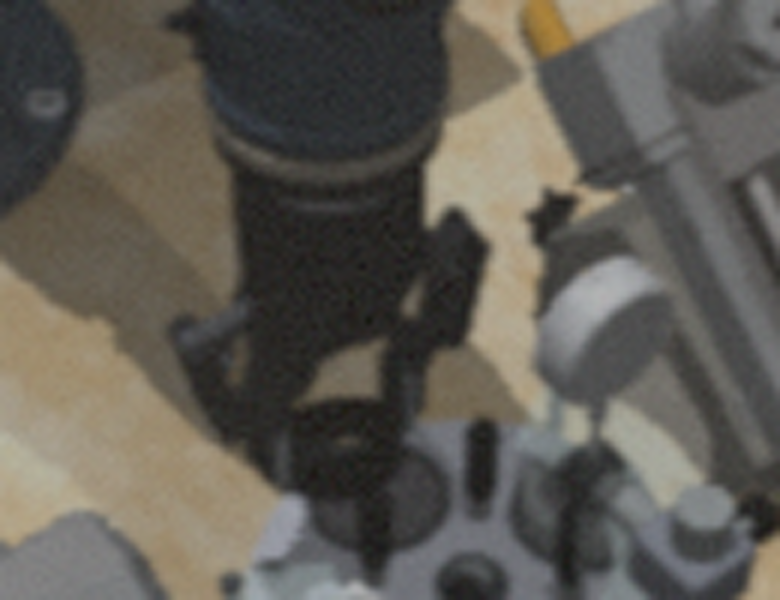

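```bash
python3 -m crank '[{"hand":48,"delta_pos":[2,0,0],"twist":0},{"hand":48,"delta_pos":[2,0,0],"twist":0},{"hand":48,"delta_pos":[2,0,0],"twist":0},{"hand":48,"delta_pos":[1,0,0],"twist":0}]' 20; python3 goto.py 455.2 25.2 96 83;python3 - <<'E'
from h import *
s=env.capture("side")
zoom(s,"s13",210,150,130,100,6)
E
```

```text
t: 13.23
ee_pos: [0.4556, 0.0253, 0.0946]
ee_rot: [3.089, 1.57, 2.966]
ft_force: [-5.7, 0.6, 6.9]
gripper_width: 0.0534
t 13.23 pos [455.6  25.3  94.6] w 53.4 F [-5.7  0.6  6.9]
x [-0.001  0.    -1.   ] y [0.123 0.992 0.   ] yaz 82.9
delta tool mm [-1.4 -0.1 -0.4]
twist -0.1
```

View pics/s13.png

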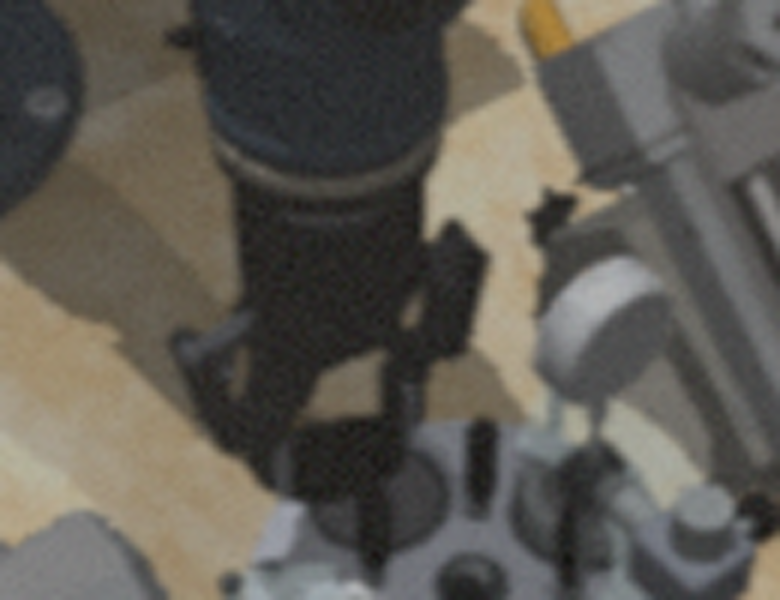

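```bash
python3 -m crank '[{"hand":48,"delta_pos":[-5,0,0],"twist":0},{"hand":48,"delta_pos":[-15,0,0],"twist":0},{"hand":48,"delta_pos":[-30,0,0],"twist":0},{"hand":48,"delta_pos":[-35,0,0],"twist":0},{"hand":48,"delta_pos":[-35,0,0],"twist":0}]' 50; python3 -m crank '[{"hand":48,"delta_pos":[-30,-10,0],"twist":0},{"hand":48,"delta_pos":[-10,-30,-3],"twist":0},{"hand":48,"delta_pos":[0,-35,-3],"twist":0},{"hand":48,"delta_pos":[0,-35,-3],"twist":0},{"hand":48,"delta_pos":[0,-30,-3],"twist":0}]';python3 goto.py 543 -175 240 83.3; python3 - <<'E'
from h import *
s=env.capture("side");t=env.capture("top")
zoom(s,"s14",180,120,160,120,5);zoom(t,"t14",160,120,240,170,3.3)
E
```

```text
t: 13.7
ee_pos: [0.4556, 0.0252, 0.2163]
ee_rot: [-2.881, 1.57, -3.004]
ft_force: [2.0, 0.0, -2.5]
gripper_width: 0.0534
t: 14.12
ee_pos: [0.4266, -0.114, 0.2553]
ee_rot: [-0.442, 1.57, -0.565]
ft_force: [-0.2, 0.5, -2.3]
gripper_width: 0.0534
t 14.12 pos [ 426.6 -114.   255.3] w 53.4 F [-0.2  0.5 -2.3]
x [ 0.001 -0.001 -1.   ] y [ 0.123  0.992 -0.   ] yaz 83.0
delta tool mm [ 15.5 -46.3 123. ]
twist -0.3
```

View pics/s14.png

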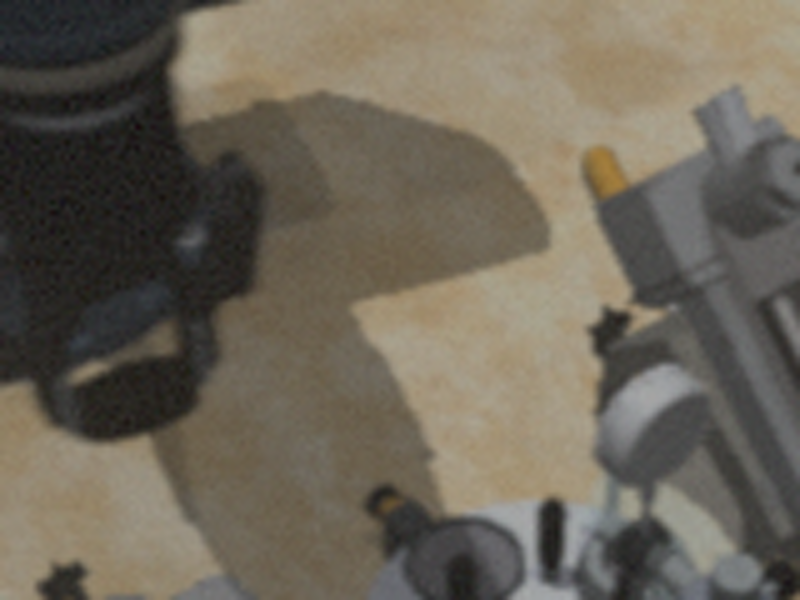

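View pics/t14.png

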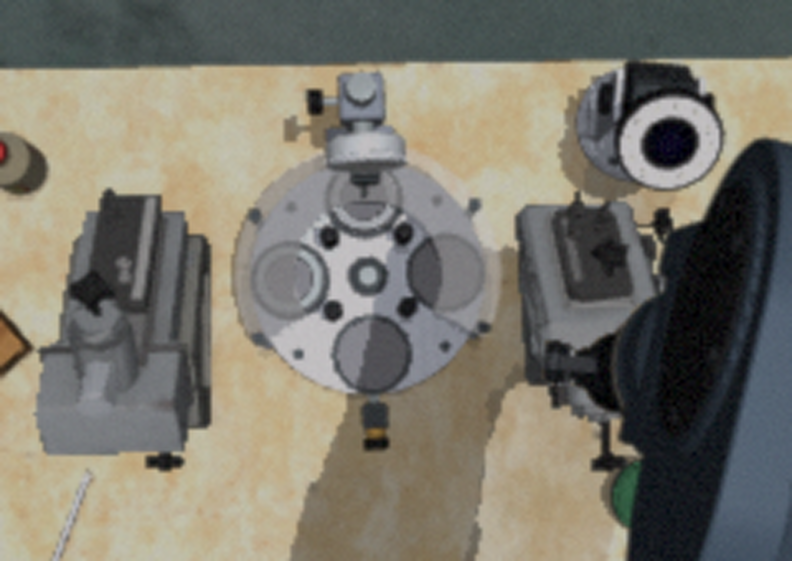

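```bash
cat > ov.py <<'E'
from h import *
def overlay(s,name,x0,y0,w,h,k,tilts,p=12,dz=-1.5,up=7):
    P,R,o=pose(); piv=P-R[:,0]*up/1000+R[:,2]*dz/1000
    out=[]
    for ti in tilts:
        im=cv2.resize(s["image"][y0:y0+h,x0:x0+w,::-1],None,fx=k,fy=k,interpolation=cv2.INTER_CUBIC)
        im=cv2.convertScaleAbs(im,alpha=1.6,beta=25)
        a=np.radians(ti); n=np.cos(a)*(-R[:,0])-np.sin(a)*R[:,2]; u=R[:,1]; v=np.cross(n,u)
        th=np.linspace(0,2*np.pi,200)
        for hgt,col in((0,(0,255,0)),(18,(0,0,255))):
          for r in(28,20):
            c=piv+n*(hgt-p)/1000+r/1000*(np.outer(np.cos(th),u)+np.outer(np.sin(th),v))
            q=((proj(s,c)-[x0-.5,y0-.5])*k).astype(np.int32)
            cv2.polylines(im,[q],True,col,1)
        cv2.putText(im,str(ti),(5,20),0,.6,(255,0,0),2); out.append(im)
    n=len(out);rows=[np.hstack(out[:2]),np.hstack(out[2:4])] if n==4 else [np.hstack(out)]
    cv2.imwrite(f"pics/{name}.png",np.vstack(rows))
if __name__=="__main__":
    import sys
    s=env.capture("side")
    overlay(s,"ov1",180,175,50,38,8,[20,28,35,42])
E
python3 ov.py
```

```text
(no output)
```

View pics/ov1.png

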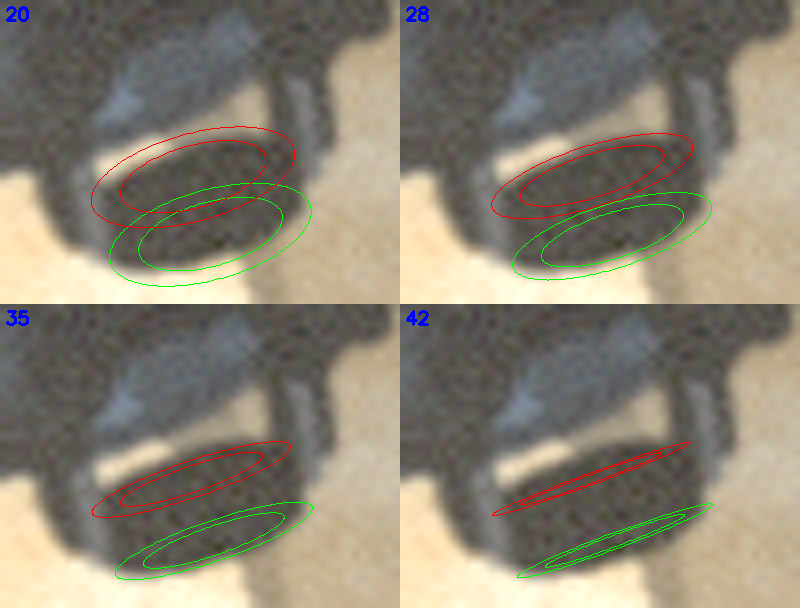

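```bash
python3 - <<'E'
from h import *
ims=[env.capture("side") for _ in range(6)]; s=ims[0]
m=np.mean([i["image"].astype(float) for i in ims],0)
np.save("m.npy",m)
g=m.mean(2)
np.set_printoptions(linewidth=220)
print("cols",np.arange(190,220,2))
for r in range(186,214): print(r,g[r,190:220:2].astype(int))
x0,y0,w,h=180,170,50,45
cv2.imwrite("pics/avg.png",cv2.resize(cv2.convertScaleAbs(m[y0:y0+h,x0:x0+w,::-1],alpha=2.5,beta=0),None,fx=16,fy=13,interpolation=cv2.INTER_CUBIC))
E
```

```text
cols [190 192 194 196 198 200 202 204 206 208 210 212 214 216 218]
186 [39 39 41 51 51 49 47 43 44 50 72 87 65 37 53]
187 [40 35 46 61 49 46 44 44 47 64 87 91 69 36 48]
188 [37 39 58 64 48 44 45 45 54 72 86 91 74 39 46]
189 [39 38 58 54 47 43 46 52 71 76 84 93 78 39 47]
190 [39 39 51 46 43 46 55 71 78 79 77 88 75 39 42]
191 [36 39 46 48 59 59 70 78 74 68 56 58 53 35 43]
192 [39 38 50 64 91 92 81 72 55 45 36 35 34 34 43]
193 [ 39  44  70  93 119 112  79  47  37  31  33  34  31  36  41]
194 [ 38  52  91 115 113  82  49  32  33  34  32  30  37  34  38]
195 [ 43  62 101 113  78  47  34  37  34  33  32  34  34  37  34]
196 [50 64 90 82 45 32 36 37 35 33 35 35 35 34 36]
197 [50 62 64 49 33 36 37 33 35 37 35 33 34 35 41]
198 [47 60 46 34 33 35 33 36 34 35 34 35 34 35 43]
199 [47 63 48 36 36 35 35 35 35 37 35 34 35 36 39]
200 [45 61 48 33 36 36 35 37 33 37 33 32 34 32 44]
201 [40 61 52 38 34 31 37 36 35 37 35 35 34 34 57]
202 [41 59 56 39 35 36 39 35 37 36 34 35 32 39 76]
203 [44 55 58 38 40 37 36 37 36 37 40 35 37 65 92]
204 [47 52 60 40 37 38 40 36 35 36 35 38 51 83 95]
205 [76 65 62 42 37 40 39 37 36 35 35 54 70 90 91]
206 [114  97  70  44  37  37  32  35  40  53  58  73  78  88  92]
207 [133 120  94  63  39  39  44  55  74  96  82  78  81  89  94]
208 [136 135 129 103  77  78  84  96 120 125  98  79  80  89  95]
209 [134 138 137 137 126 128 128 127 130 131 103  77  79  86  95]
210 [132 137 138 140 135 137 139 135 132 131 106  78  78  84  93]
211 [134 135 140 139 134 137 140 138 134 132 120  81  77  83  93]
212 [132 137 141 138 135 137 137 139 140 136 130  90  79  84  94]
213 [133 133 140 137 135 134 137 140 140 142 138 101  79  83  96]
```

View pics/avg.png

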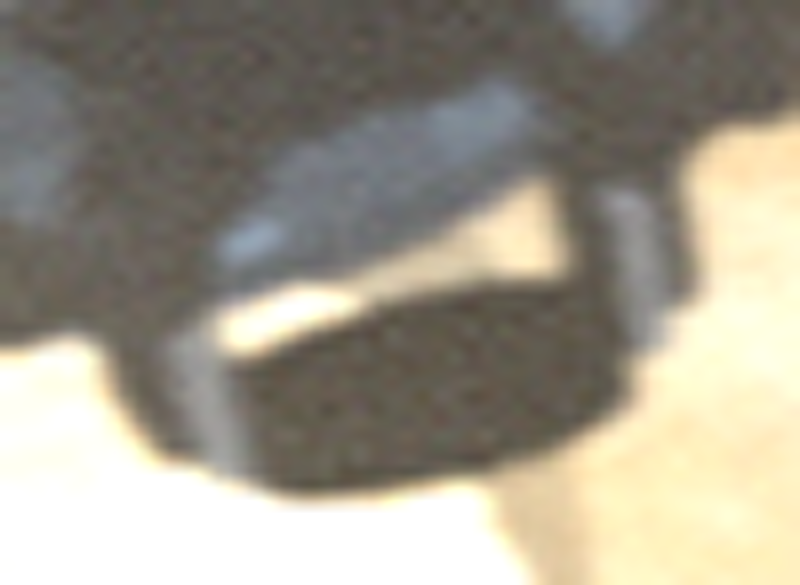

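```bash
cat > fitr.py <<'E'
from h import *
from scipy.optimize import least_squares
def edgepts(topc,botc): return topc,botc
def fit(s,P,R,top,bot,t0s=(20,30,40,50,60,70),lean=True):
    th=np.linspace(0,2*np.pi,180)
    def sil(x):
        a=np.radians(x[0]); n=np.cos(a)*(-R[:,0])-np.sin(a)*R[:,2]; u=R[:,1]
        b=np.radians(x[4]); u,n=np.cos(b)*u+np.sin(b)*n, np.cos(b)*n-np.sin(b)*u
        v=np.cross(n,u); C=P+R@np.array(x[1:4])/1000
        pts=[C+n*h/1000+.028*(np.outer(np.cos(th),u)+np.outer(np.sin(th),v)) for h in(-9,9)]
        return cv2.convexHull(proj(s,np.vstack(pts)).astype(np.float32))
    def res(x):
        H=sil(x); r=[cv2.pointPolygonTest(H,(float(c),float(q)),True) for c,q in top+bot]
        return np.r_[np.array(r)/.25,(x[1]+7)/3,x[2]/2,(x[3]+1.5)/3,x[4]/2]
    for t0 in t0s:
        f=least_squares(res,[t0,-7,0,-1.5,0],diff_step=1e-3,x_scale=[5,1,1,1,2])
        J=f.jac;sd=np.sqrt(np.diag(np.linalg.inv(J.T@J)))
        print(t0,"cost",f.cost.round(2),"tilt,x,y,z,roll",f.x.round(2),"sd",sd.round(1))
if __name__=="__main__":
    s=env.capture("side");P,R,o=pose()
    top=[(196,196.2),(198,195.1),(200,194.3),(202,193.1),(204,192.7),(206,191.9),(208,191.6),(210,191.0),(212,191.1)]
    bot=[(198,208.2),(200,208.1),(202,208.05),(204,207.8),(206,207.2),(208,206.6),(210,206.2),(212,205.3),(214,204.3),(216,203.)]
    fit(s,P,R,top,bot)
E
python3 fitr.py
```

```text
20 cost 4.89 tilt,x,y,z,roll [31.2  -7.07 -0.    1.31  0.  ] sd [0.3 1.8 2.  1.8 2. ]
30 cost 4.88 tilt,x,y,z,roll [31.19 -6.98  0.    1.21  0.  ] sd [0.3 1.8 2.  1.8 2. ]
40 cost 4.89 tilt,x,y,z,roll [31.19 -6.94  0.    1.17  0.  ] sd [0.4 1.8 2.  1.8 2. ]
50 cost 47.31 tilt,x,y,z,roll [59.92 -7.87  0.    3.1   0.  ] sd [0.3 1.8 2.  1.8 2. ]
60 cost 47.31 tilt,x,y,z,roll [59.92 -7.84 -0.    3.08  0.  ] sd [0.3 1.8 2.  1.8 2. ]
70 cost 47.31 tilt,x,y,z,roll [59.92 -7.91  0.    3.14  0.  ] sd [0.3 1.9 2.  1.8 2. ]
```

```bash
python3 -m crank '[{"hand":48,"delta_pos":[0,-15,25],"twist":0},{"hand":48,"delta_pos":[0,-15,30],"twist":0},{"hand":48,"delta_pos":[0,-10,30],"twist":0},{"hand":48,"delta_pos":[5,-6,25],"twist":0},{"hand":48,"delta_pos":[5,0,8],"twist":-0.4}]'; python3 -m crank '[{"hand":48,"delta_pos":[4,0,2],"twist":0},{"hand":48,"delta_pos":[0,0,0],"twist":0},{"hand":48,"delta_pos":[0,0,0],"twist":0},{"hand":48,"delta_pos":[0,0,0],"twist":0}]'; python3 goto.py 543.1 -175.1 237.3 83.3; python3 - <<'E'
from h import *
ims=[env.capture("side") for _ in range(6)]
t=env.capture("top")
m=np.mean([i["image"].astype(float) for i in ims],0)
np.save("m2.npy",m)
p,R,o=pose();q=proj(ims[0],p)[0];print(q)
x0,y0=int(q[0])-30,int(q[1])-25
print(x0,y0)
cv2.imwrite("pics/avg2.png",cv2.resize(cv2.convertScaleAbs(m[y0:y0+45,x0:x0+60,::-1],alpha=2.2,beta=0),None,fx=13,fy=13,interpolation=cv2.INTER_CUBIC))
zoom(ims[0],"s15",150,150,220,240,2.5);zoom(t,"t15",160,120,240,170,3.3)
E
```

```text
t: 15.03
ee_pos: [0.5412, -0.1732, 0.2438]
ee_rot: [-0.722, 1.571, -0.839]
ft_force: [1.1, 0.5, -2.7]
gripper_width: 0.0532
t: 15.37
ee_pos: [0.5398, -0.1722, 0.2416]
ee_rot: [-0.216, 1.57, -0.332]
ft_force: [0.8, -0.9, -1.3]
gripper_width: 0.0534
t 15.37 pos [ 539.8 -172.2  241.6] w 53.4 F [ 0.8 -0.9 -1.3]
x [ 0. -0. -1.] y [ 0.116  0.993 -0.   ] yaz 83.4
delta tool mm [ 4.3 -2.5  3.6]
twist 0.1
[209.3538779 251.8451549]
179 226
```

View pics/avg2.png

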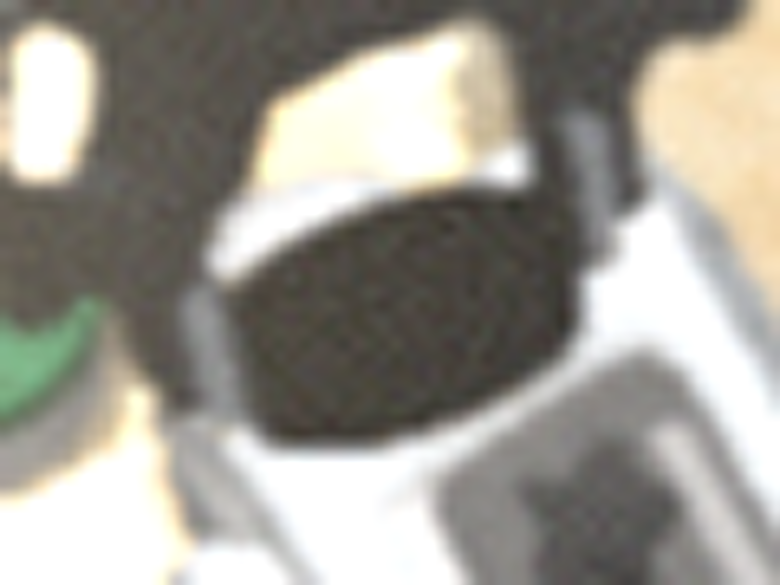

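View pics/s15.png

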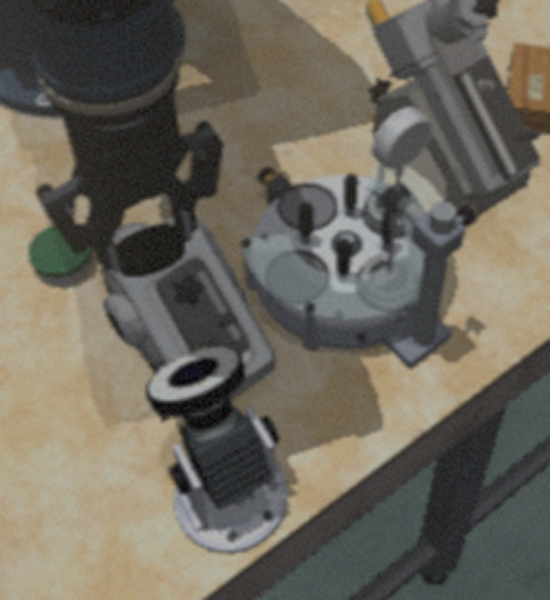

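View pics/t15.png

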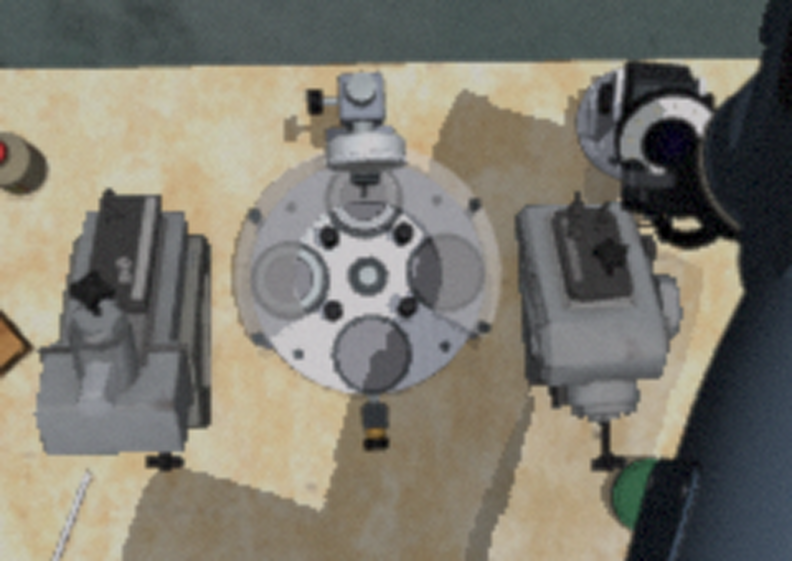

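```bash
python3 - <<'E'
from fitr import *
m=np.load("m2.npy").mean(2); s=env.capture("side");P,R,o=pose()
top=[];bot=[]
for c in range(197,222):
    col=m[:,c]; r0=226+int(25-(c-197)*.15) # inside ring
    def edge(d):
        r=r0
        lo=np.median(col[r0-3:r0+4])
        hi=None
        # find first location where it exceeds lo+12, then local max plateau within 4 px
        while col[r]<lo+12: r+=d
        hi=max(col[r+d*k] for k in range(0,4)); th=(lo+hi)/2
        r=r0
        while col[r]<th: r+=d
        a,b=col[r-d],col[r]; return r-d+d*(th-a)/(b-a),hi
    e,h=edge(-1); f,h2=edge(1); print(c,round(e,2),int(h),round(f,2),int(h2))
    if c<=219 and c>=198:top.append((c,e))
    if c<=221 and c>=200:bot.append((c,f))
fit(s,P,R,top,bot)
E
```

```text
197 246.62 113 257.9 102
198 245.93 117 258.6 112
199 245.22 120 259.61 115
200 244.51 119 260.09 119
201 243.92 120 260.23 121
202 243.45 117 260.23 122
203 242.86 121 260.27 123
204 242.44 117 260.25 123
205 241.97 117 260.25 123
206 241.69 113 260.21 122
207 241.29 107 260.18 122
208 240.59 128 259.98 121
209 240.35 133 259.55 118
210 240.08 138 259.26 115
211 239.83 138 259.05 110
212 239.65 139 258.59 109
213 239.54 133 258.22 108
214 239.54 113 257.9 105
215 239.68 98 257.35 102
216 239.72 102 256.83 97
217 239.78 113 256.31 98
218 239.85 112 255.71 95
219 239.78 80 254.98 88
220 239.67 43 254.37 92
221 221.41 96 253.59 92
20 cost 23.3 tilt,x,y,z,roll [33.53 -7.47  0.    0.41  0.  ] sd [0.3 1.3 2.  1.  2. ]
30 cost 23.29 tilt,x,y,z,roll [33.47 -6.96 -0.    0.    0.  ] sd [0.2 0.1 2.  0.  2. ]
40 cost 23.28 tilt,x,y,z,roll [33.51 -7.24  0.    0.23  0.  ] sd [0.2 1.1 2.  0.9 2. ]
50 cost 19.68 tilt,x,y,z,roll [33.11 -2.64  1.54 -3.14  0.  ] sd [0.3 2.2 0.5 1.7 2. ]
60 cost 154.38 tilt,x,y,z,roll [71.88 -4.39  0.   -0.72  0.  ] sd [0.2 1.2 2.  0.9 2. ]
70 cost 154.46 tilt,x,y,z,roll [71.91 -3.93  0.   -1.07  0.  ] sd [0.2 1.2 2.  0.9 2. ]
```

```bash
python3 -m crank '[{"hand":48,"delta_pos":[2,-1.5,2],"twist":0},{"hand":48,"delta_pos":[2,-1,1.5],"twist":0},{"hand":48,"delta_pos":[0,0,0],"twist":0},{"hand":48,"delta_pos":[0,0,0],"twist":0},{"hand":48,"delta_pos":[0,0,0],"twist":0}]'; python3 goto.py 543.1 -175.1 237.3 83.3; python3 - <<'E'
from h import *
s=env.capture("side");t=env.capture("top");p,R,o=pose()
F=np.array([.5491,-.1758,.2369]);n=np.array([-.5697,.0663,.8192])
a=np.radians(33.3);nr=np.cos(a)*-R[:,0]-np.sin(a)*R[:,2]
C=p+R@np.array([-7,.3,.2])/1000; U=C-.009*nr
print("underside-focus mm",((U-F)*1000).round(1),"angle",np.degrees(np.arccos(nr@n)).round(1),o["joint_vel"].round(3),o["t"])
th=np.linspace(0,2*np.pi,100);u=R[:,1];v=np.cross(nr,u)
for c,nm,x0,y0,w,h,k in((s,"s16",170,200,130,110,6),(t,"t16",320,130,80,70,9)):
    im=cv2.resize(c["image"][y0:y0+h,x0:x0+w,::-1],None,fx=k,fy=k,interpolation=cv2.INTER_CUBIC)
    for hh in(-9,9):
        q=((proj(c,C+nr*hh/1000+.028*(np.outer(np.cos(th),u)+np.outer(np.sin(th),v)))-[x0-.5,y0-.5])*k).astype(np.int32);cv2.polylines(im,[q],True,(0,255,0),1)
    q=((proj(c,F)[0]-[x0-.5,y0-.5])*k).astype(int);cv2.circle(im,tuple(map(int,q)),4,(0,0,255),-1)
    cv2.imwrite(f"pics/{nm}.png",im)
E
```

```text
t: 16.18
ee_pos: [0.5437, -0.1756, 0.2368]
ee_rot: [2.92, 1.571, 2.804]
ft_force: [1.4, -0.3, -2.1]
gripper_width: 0.0533
t 16.18 pos [ 543.7 -175.6  236.8] w 53.3 F [ 1.4 -0.3 -2.1]
x [-0.  0. -1.] y [0.116 0.993 0.   ] yaz 83.3
delta tool mm [-0.5  0.4 -0.6]
twist 0.0
underside-focus mm [-0.3 -0.  -0.5] angle 1.7 [ 0.001 -0.004  0.001  0.     0.002 -0.001] 16.2833
```

View pics/s16.png

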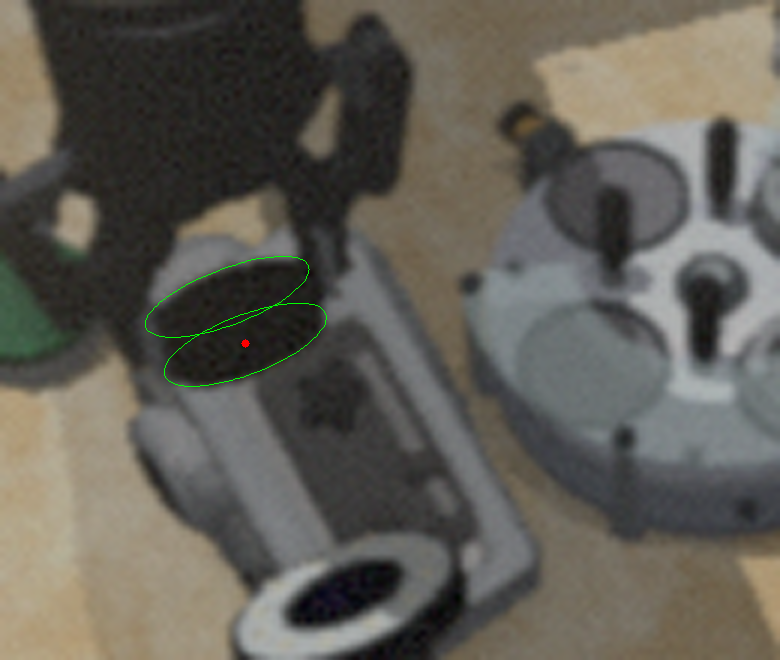

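View pics/t16.png

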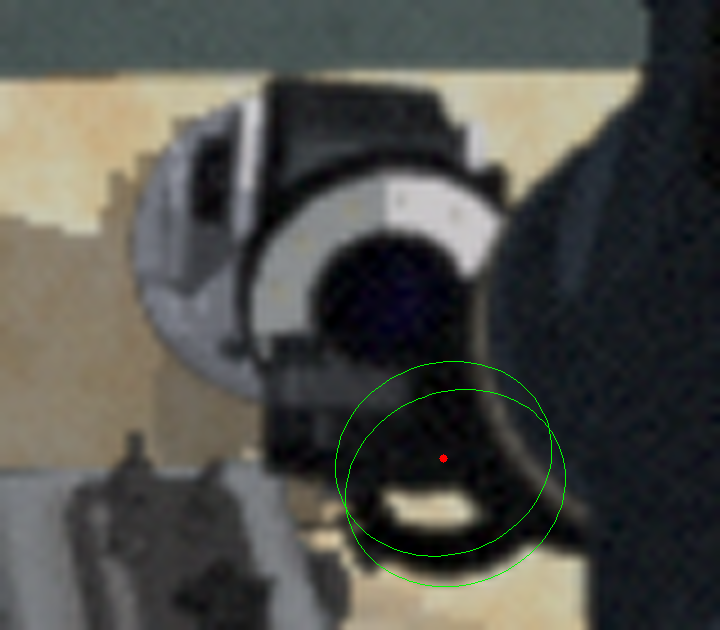

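```bash
python3 - <<'E'
from h import *
o=env.get_obs();print(o["t"],o["gripper_width"],o["ft_force"].round(1));print(env.finish_job())
E
```

```text
16.2833 0.05328640925657854 [-0.1  0.3 -2.9]
the job is handed in; nothing more can be done
None
```

I handed the job in at t = 16.3 s with the dark ring held still at the focus point. No verdict came back, so the result below rests on my own measurements.

**What I did**
- **Turned the table:** I caged the front-left handle loosely between the fingers and turned the platter a quarter turn anticlockwise. That brought the dark ring from the left nest to the front station.
- **Lifted the ring:** I gripped it across its outside and lifted it about 60 mm.
- **Tilted the ring:** The moves only allow turning about the vertical, so the tool could not tilt. I pressed the ring's far edge down on a handle top to swing it in the fingers, using a light 20 N grip, then raised the grip to 50 N.
- **Moved to focus:** I carried it to the focus point and stopped there.

**Last checks**
- **Position:** The underside's centre is within about 1 mm of my estimate of the focus point. That estimate is itself good to only a few millimetres.
- **Tilt:** Two silhouette fits disagreed a little. The first gave 31.2°, and the second, at the focus point, gave 33.3° against the required 35°. That leaves the ring's axis about 2 to 4° off the lens axis, with 8° allowed.
- **Fit quality:** The second fit was looser than the first. A second, steeper solution (60 to 72°) fitted much worse both times, so I rejected it.
- **Picture overlay:** The fitted ring outline matches the side picture. In the top picture the gripper hides most of the ring, and the visible edge agrees.
- **Scene:** The last clear top picture, after the push on the handle, shows the table clicked home and the bright ring still in its nest. The grease tin and oil bottle stand where they started, as far as they show. I saw no contact with the inspection camera.
- **Forces:** The joints were still. The measured load was only the ring's weight, about 2 to 3 N.

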